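Load the laser marker with porcelain shades and enable it

ROBOT

A 6-joint arm with a two-finger parallel gripper is mounted at the origin on the work surface. World frame = base frame: x ahead of the robot, y to its left, z up, the work surface at z = 0. Lengths are in m, angles in rad, forces in N, time in s.
With the tool pointing down it reaches from about 0.35 to 0.875 m from the base axis. Payload 4.2 kg.
Tool frame: the origin (TCP) lies at the very end of the fingers, on their centre line; the grasp point (between the pads) lies 19 mm behind it; z points along the fingers, y is the line along which they close (so a half turn about z gives the same grasp; the last joint's range is limited). The gripper opens to 87 mm and grips with 3 to 60 N. Pads are 19 mm wide; open, the fingers measure 117 mm over their backs; the gripper's body (75 mm by 190 mm) begins 51 mm behind the grasp point.
Start: joints at [-0.966, 0.385, 0.008, 0, -1.194, -0.259], TCP at [0.212, -0.588, 0.223] pointing down, gripper open.
Joint ranges: [-3.14, 3.14], [-1.21, 2.06], [-1.07, 1.41], [-3.16, 2.05], [-2.99, -0.16], [-3.1, 3.1]. Speed limits (rad/s): [2.79, 2.79, 3.14, 3.14, 3.14, 3.14].

INTERFACE

Orientations are given as [roll, pitch, yaw] about the fixed x, y, z axes, in that order (R = Rz(yaw) Ry(pitch) Rx(roll)).
In Python, from rig import env gives the robot as it stands. The module is installed in compiled form; this text tells all that it offers.
- The arm moves only by the tool drive_tool, never from a script. Its argument "targets" is one flat list of numbers, 5 for each row, row after row: the closure, from 0 (fully open) to 1 (shut), then the shift along the tool's x, y, z in cm, then the turn about the tool's z in degrees. A call has exactly 5 rows; each row shifts and turns the commanded pose from where the row before left it, along the tool's axes as they then stand; what a row does not reach is not made up. A row lasts 1/8 s, in which the tool goes at most 62.5 mm and 10.7 degrees, less where a joint would pass 70% of its speed; a pose out of reach is approached as far as the arm can. A call is refused whole if a number of a shift passes 6.25 or a number of a turn 10.7, either way. A call with a gripper value outside its range is refused whole. The fingers move at their own pace and stop on an object; the grip force is fixed at half the most. Time passes only in rows, so rows that do not move let the fingers close, or fill a call up. It gives the time, the measured TCP pose, the force, the opening and the grip force at its end, in the units of the state.
- env.observe(): the state, without advancing time (a new reading comes with each control period).
- env.grab_frame(name): name is "scene" or "top" or "wrist"; returns a dict with "frame" (384x512x3 uint8, red, green, blue), "fx", "fy", "cx", "cy" (pixels), "k1" (the pictures are not rectified: a ray, as slopes to the right and down, at radius r is drawn at 1 + k1 r^2 times it, then the intrinsics apply), "cam_to_world" (4x4, takes a point from camera to world coordinates). Camera axes: x right, y down, z forward; pixel columns grow to the right and rows downward; lengths in m; the calibration is good to about 2 mm. A picture is of the moment at which its call begins. There is no depth.
- env.sign_off(): hands the job in; it is judged then, once.
Trained networks look in a picture, given as the dict that the camera call returned (one of the last four; its "shot" number tells which), for a name from the list of things; names that differ only in an ending like _2 or _b are one class to them, and where a whole thing is asked for, a point or a joint stands for the part that bears it (a point fixed in the world has none). Each returns a list of dicts, best first, with "confidence" (0 to 1); they miss things now and then, are a little off and sometimes report something else, mostly with a low value. They report only what shows in the picture. A call takes as long as a camera call. They do not tell look-alikes from the thing itself.
- env.trace(name, picture): "region" (384x512 bool, what is visible of it) and "rect" ([centre column, centre row, width, height] in pixels, round what is visible of it).
The state is a dict: "time_s": time; "q": joint angles; "joint_vel": joint speeds; "tau": joint torques, N m; "tcp_pos": TCP position; "orientation": TCP orientation; "wrist_force": force on the tool from outside, world axes, zero at the start; "moment": the same for the moment, N m; "grip_width": opening from 0.0 (shut) to 1.0 (fully open); "finger_force": force on a finger pad.
Only numpy, scipy, OpenCV 4.12 (cv2) and the standard library are available. Lean on these libraries where they do the work, as an engineer would, in place of code of your own. Each camera call takes 0.05 s, during which the arm holds its last target. There are 200 camera calls.

TASK

Get the laser marker ready: put the yellow focus gauge that was left on its bed away into the blue tray, and take all the porcelain lamp shades off their nested piles, top one first, and stand each one upright and centred on an oak disc of the bed, one per disc. The porcelain is thin: grip it only lightly by the neck, set it right down gently before letting go, and never tip it. When the bed is cleared and loaded, move the red key from its rest into the key switch, push it fully home, turn it clockwise to on and leave it there, without disturbing the other things lying within reach.

Things in the scene. Friction and masses are not known exactly. Their poses are not given: they have to be found in the camera images.
- shade_a1: thin white porcelain shade, 120 g: open-bottomed cone 55 high, 90 across the foot, 44 at the shoulder; on it a neck 28 in diameter, 55 to 89 above the foot, to grip. Origin: centre of the foot, z up. Breaks at 30 N from the fingers (both added; 5 N per finger lifts it) or 25 N against the bed. Stands on the table, bottom one of pile A.
- shade_a2: thin white porcelain shade, 120 g: open-bottomed cone 55 high, 90 across the foot, 44 at the shoulder; on it a neck 28 in diameter, 55 to 89 above the foot, to grip. Origin: centre of the foot, z up. Breaks at 30 N from the fingers (both added; 5 N per finger lifts it) or 25 N against the bed. If present, nested over shade_a1, foot 39 above its foot; lift straight up 45 before moving sideways.
- shade_b1: thin white porcelain shade, 120 g: open-bottomed cone 55 high, 90 across the foot, 44 at the shoulder; on it a neck 28 in diameter, 55 to 89 above the foot, to grip. Origin: centre of the foot, z up. Breaks at 30 N from the fingers (both added; 5 N per finger lifts it) or 25 N against the bed. Stands on the table, bottom one of pile B.
- shade_b2: thin white porcelain shade, 120 g: open-bottomed cone 55 high, 90 across the foot, 44 at the shoulder; on it a neck 28 in diameter, 55 to 89 above the foot, to grip. Origin: centre of the foot, z up. Breaks at 30 N from the fingers (both added; 5 N per finger lifts it) or 25 N against the bed. If present, nested over shade_b1, foot 39 above its foot; lift straight up 45 before moving sideways.
- gauge: loose yellow plastic focus gauge block lying on the laser bed, 60 (x) by 28 (y), 40 high on its -x half and 32 on its +x half, 90 g; origin at the centre of its underside.
- tray: fixed open blue plastic tray on the table, outside 100 (x) by 110 (y) by 30 high, walls and floor 5; origin at the centre of its underside. The gauge belongs in it.
- key: loose enable key, standing blade down in its wooden rest: flat steel blade 28 long, 12 (x) by 4 (y), the lowest 6 stepped down to 6 by 2.4 at the tip; round collar 18 in diameter from 28 to 33 above the tip; then a flat red bow, 30 wide (x), 10 thick (y), 33 to 67 above the tip. Origin at the blade's tip, z up. Grip the bow across its thickness. Works either way round. 30 g.
- key_rest: fixed wooden block 70 x 70 x 40 high on the table, with a slot 25 deep in its top that holds the key loosely; origin at the centre of its underside. Pull the key straight up at least 30 to free it.
- control_box: fixed white control box on the table, 100 x 100, 45 high, origin at the centre of its underside; the key switch stands in the middle of its top as a dark square block 34 x 34, its top at 80 above the table.
- slot (a point): centre of the slot's mouth in the top face of the key switch, 80 above the table; x along the slot's length, z up; it turns with the switch. Slot 15 by 7, 32 deep, chamfered. The key is fully in when its collar rests on the face (tip 28 below the mouth).
- key_switch (a joint): angle of the key switch in rad: 0 off, 1.1 on (end stop), growing as it turns clockwise seen from above. Friction only (about 0.03 N m), it stays where it is left. The blade has up to 0.3 rad of play in the slot, so the hand must turn further than the switch.
- disc0 (a point): centre of the upper face of one of the four round oak discs, 100 in diameter, let in flush in the dark flat laser bed (260 x 260, its top 20 above the table; discs 120 apart in a square). The axes are the bed's: x points to the grey machine housing, which begins 140 from the bed's centre and is 116 high.
- disc1 (a point): centre of the upper face of one of the four round oak discs, 100 in diameter, let in flush in the dark flat laser bed (260 x 260, its top 20 above the table; discs 120 apart in a square). The axes are the bed's: x points to the grey machine housing, which begins 140 from the bed's centre and is 116 high.
- disc2 (a point): centre of the upper face of one of the four round oak discs, 100 in diameter, let in flush in the dark flat laser bed (260 x 260, its top 20 above the table; discs 120 apart in a square). The axes are the bed's: x points to the grey machine housing, which begins 140 from the bed's centre and is 116 high.
- disc3 (a point): centre of the upper face of one of the four round oak discs, 100 in diameter, let in flush in the dark flat laser bed (260 x 260, its top 20 above the table; discs 120 apart in a square). The axes are the bed's: x points to the grey machine housing, which begins 140 from the bed's centre and is 116 high.
- oak_rose: oak ring, 110 across, lying flat, 14 high; bystander, to be left alone. Origin at its underside.
- glue: white glue bottle, 130 high; bystander, to be left alone. Origin at its underside.
- offcut: dark wood offcut 100 x 45 x 20; bystander, to be left alone. Origin at its underside.
- tape_case: orange tape measure case, 55 high; bystander, to be left alone. Origin at its underside.
- driver: screwdriver lying flat; bystander, to be left alone. Origin at its underside, near its middle.
Not all that is in view belongs to the job. Leave any brown look-alike of the shade_a2 alone. Leave any turquoise look-alike of the shade_b1 alone.

How it is judged:
On the way, in this order (a step that is already met when the one before it is completed fails the run):
1. the gauge is in the tray and every shade stands on its own oak disc (((horizontal distance between shade_a1 and disc0 below 0.015 m and z of shade_a1 in the frame of disc0 below 0.008 m) or (horizontal distance between shade_a1 and disc1 below 0.015 m and z of shade_a1 in the frame of disc1 below 0.008 m) or (horizontal distance between shade_a1 and disc2 below 0.015 m and z of shade_a1 in the frame of disc2 below 0.008 m) or (horizontal distance between shade_a1 and disc3 below 0.015 m and z of shade_a1 in the frame of disc3 below 0.008 m)) and angle between each of shade_a1, shade_b1, shade_a2, shade_b2's own z axis and vertical below 0.1 rad and linear speed of each of shade_a1, shade_b1, shade_a2, shade_b2, gauge below 0.03 m/s and ((horizontal distance between shade_b1 and disc0 below 0.015 m and z of shade_b1 in the frame of disc0 below 0.008 m) or (horizontal distance between shade_b1 and disc1 below 0.015 m and z of shade_b1 in the frame of disc1 below 0.008 m) or (horizontal distance between shade_b1 and disc2 below 0.015 m and z of shade_b1 in the frame of disc2 below 0.008 m) or (horizontal distance between shade_b1 and disc3 below 0.015 m and z of shade_b1 in the frame of disc3 below 0.008 m)) and ((horizontal distance between shade_a2 and disc0 below 0.015 m and z of shade_a2 in the frame of disc0 below 0.008 m) or (horizontal distance between shade_a2 and disc1 below 0.015 m and z of shade_a2 in the frame of disc1 below 0.008 m) or (horizontal distance between shade_a2 and disc2 below 0.015 m and z of shade_a2 in the frame of disc2 below 0.008 m) or (horizontal distance between shade_a2 and disc3 below 0.015 m and z of shade_a2 in the frame of disc3 below 0.008 m)) and ((horizontal distance between shade_b2 and disc0 below 0.015 m and z of shade_b2 in the frame of disc0 below 0.008 m) or (horizontal distance between shade_b2 and disc1 below 0.015 m and z of shade_b2 in the frame of disc1 below 0.008 m) or (horizontal distance between shade_b2 and disc2 below 0.015 m and z of shade_b2 in the frame of disc2 below 0.008 m) or (horizontal distance between shade_b2 and disc3 below 0.015 m and z of shade_b2 in the frame of disc3 below 0.008 m)) and x of gauge in the frame of tray between -0.04 and 0.04 m and y of gauge in the frame of tray between -0.045 and 0.045 m and z of gauge in the frame of tray below 0.025 m), for 0.3 s.
2. the key is fully in the key switch (z of key in the frame of slot below -0.023 m and horizontal distance between key and slot below 0.006 m and angle between key's own z axis and vertical below 0.12 rad), for 0.2 s.
3. the key in the switch has been turned to on (all of step 2 and value of joint key_switch above 0.85 rad), for 0.2 s.
At the end, for the whole second after the job is handed in: Gauge at rest inside the tray; every shade present stands upright (within 0.1 rad), at rest on the bed, within 15 mm of the centre of an oak disc, one per disc; the key is in the switch to within 5 mm of fully home and the switch stands beyond 0.85 rad (all of step 1 and all of step 3); the robot touches nothing.
It fails at once if a shade gripped or pushed by the fingers with more than 30 N in all (contact force between the fingers and shade_a1 above 30 N or contact force between the fingers and shade_b1 above 30 N or contact force between the fingers and shade_a2 above 30 N or contact force between the fingers and shade_b2 above 30 N).
It fails at once if a shade set down hard: more than 25 N against the bed (contact force between any of shade_a1, shade_b1, shade_a2, shade_b2 and bed above 25 N).
It fails at once if a shade dropped: out of the fingers while over the bed and more than 12 mm above it ((contact force between the fingers and shade_a1 below 0.02 N and x of shade_a1 in the frame of disc0 between -0.07 and 0.19 m and y of shade_a1 in the frame of disc0 between -0.07 and 0.19 m and z of shade_a1 in the frame of disc0 above 0.012 m) or (contact force between the fingers and shade_b1 below 0.02 N and x of shade_b1 in the frame of disc0 between -0.07 and 0.19 m and y of shade_b1 in the frame of disc0 between -0.07 and 0.19 m and z of shade_b1 in the frame of disc0 above 0.012 m) or (contact force between the fingers and shade_a2 below 0.02 N and x of shade_a2 in the frame of disc0 between -0.07 and 0.19 m and y of shade_a2 in the frame of disc0 between -0.07 and 0.19 m and z of shade_a2 in the frame of disc0 above 0.012 m) or (contact force between the fingers and shade_b2 below 0.02 N and x of shade_b2 in the frame of disc0 between -0.07 and 0.19 m and y of shade_b2 in the frame of disc0 between -0.07 and 0.19 m and z of shade_b2 in the frame of disc0 above 0.012 m)).
It fails at once if a shade tipped by more than 0.6 rad (angle between any of shade_a1, shade_b1, shade_a2, shade_b2's own z axis and vertical above 0.6 rad).
It fails at once if a bystander moved by more than 30 mm (distance of any of oak_rose, glue, offcut, tape_case, driver from where it was at the start of the episode above 0.03 m).
Of shade_a2, shade_b2 only 1 to 2 are there at a start; the rules pass over those that are not, and their reading is None.
At some moment in a run one of gauge, shade_a1, shade_b1 may be knocked a few centimetres aside while the robot is not near it.
It also fails if it takes over 208 s, if anything falls off the work surface, if the arm or the gripper's body presses on something with over 40 N, if the wrist force passes 120 N, or if a joint passes its speed limit or range.

## Working session

There is one attempt and no reset: what is moved stays moved. The work goes in short steps, Python scripts to look and compute and a tool call to move; the robot and the scene stay as the last step left them, time stands still between calls to the robot, and variables do not carry over. Pictures are saved under pics/ and viewed, at most 20 in all, crops included, and the job is handed in when it is done.

Besides the shell and the picture viewer there is one more tool, called after "Emit:" as a command line: name --argument value ..., lists and objects as JSON in quotes. drive_tool: Moves the arm, as the interface text tells. Its arguments: {"type":"object","properties":{"targets":{"type":"array","items":{"type":"number"}}},"required":["targets"]}

```bash
mkdir -p pics; cat > h.py <<'E'
import numpy as np, cv2
from rig import env
from scipy.spatial.transform import Rotation as R
def px2w(p,u,v,z):
    a=np.array([(u-p['cx'])/p['fx'],(v-p['cy'])/p['fy']]);s=a.copy()
    for _ in range(20): s=a/(1+p['k1']*(s@s))
    T=np.array(p['cam_to_world']);d=T[:3,:3]@np.array([s[0],s[1],1]);o=T[:3,3]
    return o+d*(z-o[2])/d[2]
def w2px(p,X):
    T=np.array(p['cam_to_world']);c=T[:3,:3].T@(np.array(X,float)-T[:3,3]);s=c[:2]/c[2];s=s*(1+p['k1']*(s@s))
    return np.array([p['fx']*s[0]+p['cx'],p['fy']*s[1]+p['cy']])
def save(p,n): cv2.imwrite('pics/'+n+'.png',p['frame'][:,:,::-1])
def st():
    s=env.observe();print('t',round(s['time_s'],2),'tcp',np.round(s['tcp_pos'],4),'rpy',np.round(s['orientation'],3),'w',round(float(s['grip_width']),3),'ff',s['finger_force'],'F',np.round(s['wrist_force'],1));return s
def delta(xy,z=None,yaw=None):
    s=env.observe();M=R.from_euler('xyz',s['orientation']).as_matrix();p=np.array(s['tcp_pos'])
    t=np.array([xy[0],xy[1],p[2] if z is None else z]);d=M.T@(t-p)*100
    print('tool shift cm',np.round(d,2))
E
python3 - <<'E'
from h import *
st()
a=env.grab_frame('scene');b=env.grab_frame('top');
for n,p in(('scene',a),('top',b)):
    save(p,n+'0');print(n,np.round(p['cam_to_world'],3).tolist(),p['fx'],p['k1'])
for n in ['shade_a1','shade_b1','gauge','tray','key','key_rest','control_box','slot','disc0']:
    for nm,p in(('scene',a),('top',b)):
        print(n,nm,[(round(d['confidence'],2),np.round(d['rect']).astype(int).tolist()) for d in env.trace(n,p)][:6])
im=np.hstack([cv2.resize(a['frame'],None,fx=1,fy=1)]);
E
```

```text
t 0.0 tcp [ 0.2117 -0.5874  0.2215] rpy [ 3.139 -0.    -2.796] w 1.0 ff 0.0 F [-0.4  0.4 -0.6]
scene [[0.321, 0.567, -0.759, 1.425], [0.947, -0.175, 0.27, -0.328], [0.02, -0.805, -0.593, 0.808], [0.0, 0.0, 0.0, 1.0]] 416.34117545026254 -0.05573305470133534
top [[-0.001, -0.988, 0.152, 0.294], [-1.0, 0.003, 0.016, -0.011], [-0.016, -0.152, -0.988, 1.118], [0.0, 0.0, 0.0, 1.0]] 383.15683337033124 0.008925012544125246
shade_a1 scene [(0.94, [340, 189, 33, 39]), (0.73, [339, 208, 30, 14]), (0.68, [354, 154, 25, 28])]
shade_a1 top [(0.67, [170, 160, 32, 31]), (0.57, [105, 236, 32, 31])]
shade_b1 scene [(0.87, [295, 149, 25, 27]), (0.71, [312, 171, 25, 31]), (0.52, [369, 181, 30, 12])]
shade_b1 top [(0.94, [173, 224, 26, 32]), (0.61, [168, 279, 35, 34])]
gauge scene [(0.83, [266, 214, 19, 23])]
gauge top [(0.6, [252, 163, 25, 18])]
tray scene [(0.86, [144, 199, 40, 35])]
tray top [(0.84, [368, 236, 44, 38])]
key scene [(0.54, [158, 212, 3, 11])]
key top []
key_rest scene [(0.93, [156, 223, 29, 26])]
key_rest top [(0.88, [359, 190, 31, 28])]
control_box scene [(0.68, [148, 263, 53, 45])]
control_box top [(0.92, [370, 136, 43, 40])]
slot scene [(0.71, [148, 251, 18, 18]), (0.17, [290, 257, 152, 124])]
slot top [(0.62, [373, 133, 18, 16])]
disc0 scene [(0.85, [292, 258, 154, 124]), (0.2, [338, 189, 29, 32])]
disc0 top [(0.73, [260, 124, 123, 146]), (0.5, [356, 189, 32, 28])]
```

View pics/top0.png

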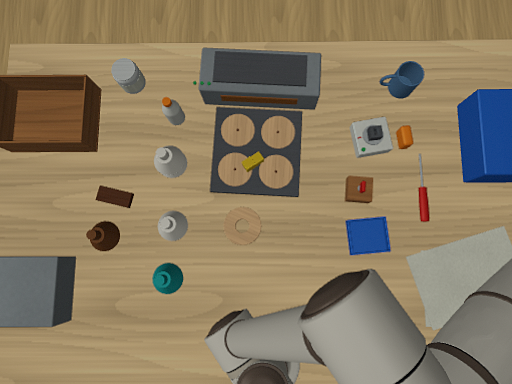

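View pics/scene0.png

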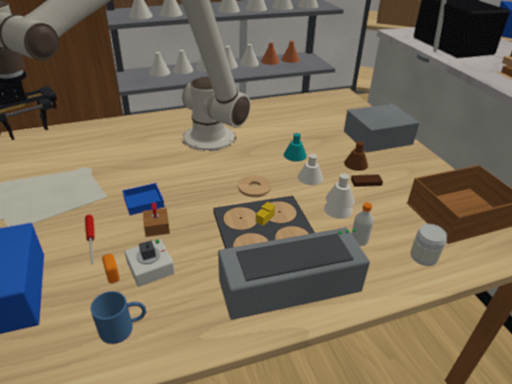

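The top view shows the white nested pile at (170,160) and a single white shade at (173,224). The look-alikes to leave are brown at (105,236) and turquoise at (168,279). The scene view confirms this, with the nested pair at (340,195) and the single at (312,170). The gauge is at (252,163), the tray at (368,236), the key rest at (359,190) and the switch at (373,133).

```bash
python3 - <<'E'
from h import *
p=env.grab_frame('top')
s=env.observe();cv2.imwrite('pics/crop1.png',cv2.resize(p['frame'][60:300,80:430,::-1],None,fx=2.2,fy=2.2,interpolation=cv2.INTER_CUBIC))
def rot(n,z,k=0):
    r=env.trace(n,p)
    if not r: print(n,'none');return
    m=r[k]['region'].astype(np.uint8)
    c=cv2.findContours(m,0,2)[0];c=max(c,key=cv2.contourArea)
    W=np.array([px2w(p,u,v,z)[:2] for u,v in c[:,0]],np.float32)*1000
    b=cv2.minAreaRect(W);print(n,np.round(b[0]),np.round(b[1]),round(b[2],1))
rot('disc0',.02);rot('gauge',.055);rot('tray',.03);rot('key_rest',.04);rot('control_box',.045);rot('slot',.08)
print('neck A',px2w(p,165,154,.128),'neck B',px2w(p,168,220,.089))
f=p['frame'].astype(int);hs=cv2.cvtColor(p['frame'],cv2.COLOR_RGB2HSV)
# discs
m=((hs[:,:,2]>130)).astype(np.uint8);sub=np.zeros_like(m);sub[108:196,212:302]=m[108:196,212:302]
n,l,sa,c=cv2.connectedComponentsWithStats(sub)
for i in range(1,n):
    if sa[i,4]>200: print('comp',sa[i],c[i],px2w(p,*c[i],.02))
E
```

```text
disc0 [690.  22.] [370. 456.] 85.8
gauge [556.  29.] [34. 59.] 31.5
tray [ 347. -294.] [ 99. 116.] 5.2
key_rest [ 477. -272.] [76. 75.] 87.4
control_box [ 629. -310.] [110. 113.] 12.2
slot [ 631. -313.] [44. 45.] 6.4
neck A [0.55776418 0.25966189 0.128     ] neck B [0.38482306 0.25537027 0.089     ]
comp [221 114  33  32 833] [237.19687875 129.51860744] [0.66056933 0.07607811 0.02      ]
comp [261 116  34  32 842] [277.49643705 131.53325416] [ 0.65362888 -0.0439078   0.02      ]
comp [218 152  45  34 983] [236.79857579 167.58697864] [0.54452395 0.07626225 0.02      ]
comp [259 155  34  33 878] [275.4498861  171.06833713] [ 0.53361138 -0.03704612  0.02      ]
```

View pics/crop1.png

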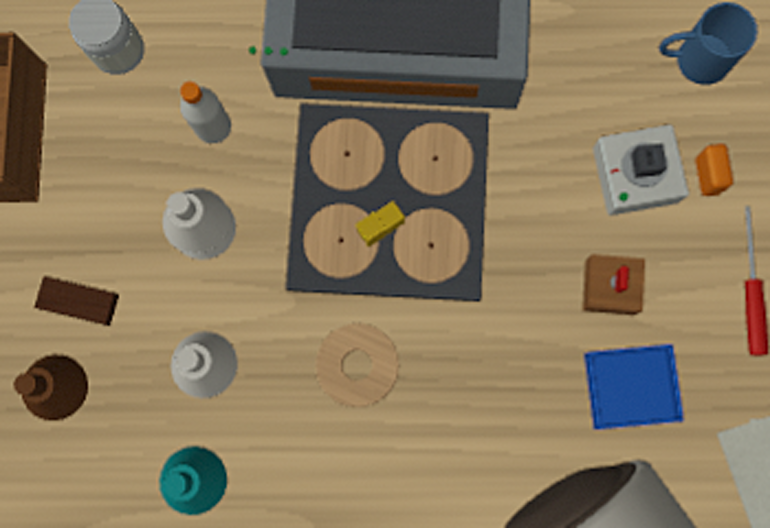

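Emit:
drive_tool --targets '[0,0,0,0,-10.15,0,0,0,0,-10.15,0,0,0,0,-10.15,0,0,0,0,-10.15,0,0,0,0,-10.15]'

```text
time_s: 1.98
tcp_pos: [0.2119, -0.588, 0.2225]
orientation: [3.142, -0.0, -1.904]
wrist_force: [0.3, -0.0, 0.9]
grip_width: 1.0
finger_force: 0.0
```

Emit:
drive_tool --targets '[0,0,0,0,-10.15,0,0,0,0,-10.15,0,0,0,0,-10.15,0,0,0,0,-10.15,0,0,0,0,-10.15]'

```text
time_s: 2.6
tcp_pos: [0.2119, -0.588, 0.2225]
orientation: [3.142, 0.0, -1.018]
wrist_force: [-0.1, -0.2, 0.4]
grip_width: 1.002
finger_force: 0.0
```

Emit:
drive_tool --targets '[0,-2.3,-4.1,0,0,0,-2.3,-4.1,0,0,0,-2.3,-4.1,0,0,0,-2.3,-4.1,0,0,0,-2.3,-4.1,0,0]'

```text
time_s: 3.22
tcp_pos: [0.3279, -0.3819, 0.2228]
orientation: [-3.141, -0.001, -1.024]
wrist_force: [0.8, 0.3, -0.3]
grip_width: 0.998
finger_force: 0.0
```

Emit:
drive_tool --targets '[0,-2.3,-4.1,0,0,0,-2.3,-4.1,0,0,0,-2.3,-4.1,0,0,0,-2.3,-4.1,0,0,0,-2.3,-4.1,0,0]'

```text
time_s: 3.85
tcp_pos: [0.4432, -0.177, 0.2229]
orientation: [-3.141, -0.001, -1.024]
wrist_force: [0.3, -0.5, 0.1]
grip_width: 0.995
finger_force: 0.0
```

Emit:
drive_tool --targets '[0,-2.3,-4.1,0,0,0,-2.3,-4.1,0,0,0,-2.3,-4.1,0,0,0,-2.3,-4.1,0,0,0,-2.3,-4.1,0,0]'

```text
time_s: 4.47
tcp_pos: [0.5586, 0.0279, 0.2228]
orientation: [-3.141, -0.0, -1.024]
wrist_force: [-0.2, 0.1, 0.7]
grip_width: 1.001
finger_force: 0.0
```

```bash
cat >> h.py <<'E'
def outline(n,p,z,k=0):
    r=env.trace(n,p)
    if len(r)<=k: print(n,'none');return
    m=r[k]['region'].astype(np.uint8);c=max(cv2.findContours(m,0,2)[0],key=cv2.contourArea)
    W=np.array([px2w(p,u,v,z)[:2] for u,v in c[:,0]],np.float32)*1000
    b=cv2.minAreaRect(W);print(n,'conf',round(r[k]['confidence'],2),'rect',np.round(r[k]['rect']),'w mm',np.round(b[0],1),np.round(b[1],1),round(b[2],1))
E
python3 - <<'E'
from h import *
st();p=env.grab_frame('wrist');save(p,'w1');print(np.round(p['cam_to_world'],3).tolist(),p['fx'],p['k1'])
outline('gauge',p,.056)
E
```

```text
t 4.47 tcp [0.5586 0.0279 0.2228] rpy [-3.141 -0.    -1.024] w 1.001 ff 0.0 F [-0.2  0.1  0.7]
[[-0.855, -0.497, -0.149, 0.599], [-0.519, 0.819, 0.245, -0.04], [0.0, 0.287, -0.958, 0.385], [0.0, 0.0, 0.0, 1.0]] 321.3604301758726 -0.04478110203652578
gauge conf 0.6 rect [258. 172.  30.  62.] w mm [558.2  27.2] [28.6 66.6] 32.9
```

View pics/w1.png

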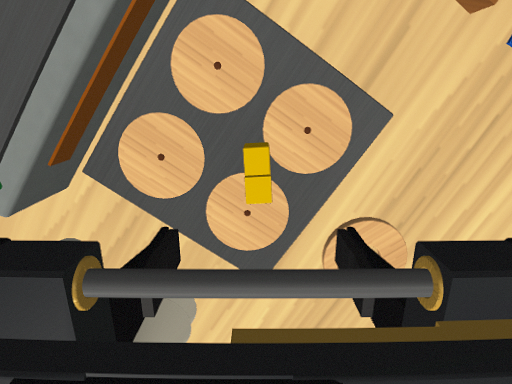

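The wrist view shows the disc centre dots at (217,66), (161,157), (307,130) and (247,213). The gauge at (258,172) is aligned under the gripper's centre. I'll descend and use the gauge, which is 28 mm wide like the necks, to learn how closure relates to grip force.

Emit:
drive_tool --targets '[0,0,0,4.8,0,0,0,0,4.8,0,0,0,0,4.8,0,0,0,0,4.8,0,0.5,0,0,0,0]'

```text
time_s: 5.2
tcp_pos: [0.5549, 0.025, 0.0274]
orientation: [3.133, 0.002, -1.025]
wrist_force: [-0.6, -0.2, 0.4]
grip_width: 0.947
finger_force: 0.0
```

Emit:
drive_tool --targets '[0.68,0,0,0,0,0.68,0,0,0,0,0.68,0,0,0,0,0.68,0,0,0,0,0.68,0,0,0,0]'

```text
time_s: 5.82
tcp_pos: [0.5581, 0.0265, 0.0309]
orientation: [-3.141, -0.0, -1.024]
wrist_force: [0.8, -0.8, 0.8]
grip_width: 0.399
finger_force: 0.0
```

Emit:
drive_tool --targets '[0.7,0,0,0,0,0.7,0,0,0,0,0.7,0,0,0,0,0.7,0,0,0,0,0.7,0,0,0,0]'

```text
time_s: 6.45
tcp_pos: [0.5583, 0.0265, 0.0307]
orientation: [-3.141, -0.0, -1.024]
wrist_force: [1.0, 0.2, 2.1]
grip_width: 0.321
finger_force: 29.7
```

Emit:
drive_tool --targets '[0.72,0,0,0,0,0.72,0,0,0,0,0.72,0,0,0,0,0.72,0,0,0,0,0.72,0,0,0,0]'

```text
time_s: 7.08
tcp_pos: [0.5583, 0.0265, 0.0307]
orientation: [-3.141, -0.0, -1.024]
wrist_force: [0.8, 0.5, 2.8]
grip_width: 0.319
finger_force: 29.7
```

Emit:
drive_tool --targets '[0.76,0,0,0,0,0.76,0,0,0,0,0.76,0,0,0,0,0.76,0,0,0,0,0.76,0,0,0,0]'

```text
time_s: 7.7
tcp_pos: [0.5583, 0.0265, 0.0307]
orientation: [-3.141, -0.0, -1.024]
wrist_force: [1.4, 1.0, 4.1]
grip_width: 0.32
finger_force: 29.7
```

```bash
python3 - <<'E'
from h import *
st()
p={'fx':0}
p=env.grab_frame('wrist');T=np.array([[-0.855,-0.497,-0.149,0.599],[-0.519,0.819,0.245,-0.04],[0,0.287,-0.958,0.385],[0,0,0,1]])
q=dict(p);q['cam_to_world']=T
for u,v in [(217,66),(161,157),(307,130),(247,213)]: print('wrist',np.round(px2w(q,u,v,.02),4))
p=env.grab_frame('top')
for u,v in [(237.7,130),(277.7,131.8),(234.5,169.1),(275.5,171.4)]: print('top',np.round(px2w(p,u,v,.02),4))
E
```

```text
t 7.7 tcp [0.5583 0.0265 0.0307] rpy [-3.141 -0.    -1.024] w 0.32 ff 29.686619613346465 F [1.4 1.  4.1]
wrist [ 0.6521 -0.0448  0.02  ]
wrist [0.6592 0.0745 0.02  ]
wrist [ 0.5324 -0.0382  0.02  ]
wrist [0.5393 0.082  0.02  ]
top [0.6591 0.0746 0.02  ]
top [ 0.6528 -0.0445  0.02  ]
top [0.54  0.083 0.02 ]
top [ 0.5326 -0.0372  0.02  ]
```

Emit:
drive_tool --targets '[0.65,0,0,0,0,0.65,0,0,0,0,0.65,0,0,0,0,0.65,0,0,0,0,0.65,0,0,0,0]'

```text
time_s: 8.43
tcp_pos: [0.5577, 0.0263, 0.0304]
orientation: [3.141, 0.0, -1.024]
wrist_force: [0.0, -0.1, -0.1]
grip_width: 0.347
finger_force: 0.0
```

Emit:
drive_tool --targets '[0.68,0,0,0,0,0.68,0,0,0,0,0.68,0,0,0,0,0.68,0,0,0,0,0.68,0,0,0,0]'

```text
time_s: 9.05
tcp_pos: [0.558, 0.0264, 0.0305]
orientation: [3.142, 0.0, -1.024]
wrist_force: [0.1, 0.1, -1.4]
grip_width: 0.319
finger_force: 6.8
```

Emit:
drive_tool --targets '[0.682,0,0,0,0,0.682,0,0,0,0,0.682,0,0,0,0,0.682,0,0,0,0,0.682,0,0,0,0]'

```text
time_s: 9.68
tcp_pos: [0.558, 0.0264, 0.0305]
orientation: [3.142, 0.0, -1.024]
wrist_force: [-0.2, 0.9, -0.8]
grip_width: 0.321
finger_force: 11.6
```

Emit:
drive_tool --targets '[0.685,0,0,0,0,0.685,0,0,0,0,0.685,0,0,0,0,0.685,0,0,0,0,0.685,0,0,0,0]'

```text
time_s: 10.3
tcp_pos: [0.558, 0.0264, 0.0306]
orientation: [-3.142, 0.0, -1.024]
wrist_force: [0.1, 0.0, -0.6]
grip_width: 0.323
finger_force: 19.5
```

Emit:
drive_tool --targets '[0.69,0,0,0,0,0.69,0,0,0,0,0.69,0,0,0,0,0.69,0,0,0,0,0.69,0,0,0,0]'

```text
time_s: 10.92
tcp_pos: [0.558, 0.0264, 0.0306]
orientation: [-3.142, -0.0, -1.024]
wrist_force: [-0.4, 0.4, -0.5]
grip_width: 0.318
finger_force: 29.9
```

Emit:
drive_tool --targets '[0.69,0,0,-3,0,0.69,0,0,-4,0,0.69,0,0,-4,0,0.69,0,0,-3,0,0.69,0,0,0,0]'

```text
time_s: 11.55
tcp_pos: [0.5595, 0.0268, 0.1733]
orientation: [-3.135, -0.002, -1.024]
wrist_force: [0.5, -0.2, -1.2]
grip_width: 0.323
finger_force: 29.9
```

Emit:
drive_tool --targets '[0.69,1.64,3.46,0,0,0.69,1.64,3.46,0,0,0.69,1.64,3.46,0,0,0.69,1.64,3.46,0,0,0.69,1.64,3.46,0,0]'

```text
time_s: 12.18
tcp_pos: [0.451, -0.1344, 0.1691]
orientation: [3.139, 0.002, -1.024]
wrist_force: [0.6, -0.3, -0.6]
grip_width: 0.32
finger_force: 29.9
```

Emit:
drive_tool --targets '[0.69,1.64,3.46,0,0,0.69,1.64,3.46,0,0,0.69,1.64,3.46,0,0,0.69,1.64,3.46,0,0,0.69,1.64,3.46,0,0]'

```text
time_s: 12.8
tcp_pos: [0.346, -0.294, 0.1692]
orientation: [3.14, 0.002, -1.024]
wrist_force: [-0.7, -0.1, -0.9]
grip_width: 0.321
finger_force: 29.9
```

```bash
python3 - <<'E'
from h import *
st();p=env.grab_frame('wrist');save(p,'w2')
outline('tray',p,.03);outline('key_rest',p,.04);outline('key',p,.082);outline('gauge',p,.16)
delta((.347,-.294),.021)
E
```

```text
t 12.8 tcp [ 0.346  -0.294   0.1692] rpy [ 3.140e+00  2.000e-03 -1.024e+00] w 0.321 ff 29.94156204299088 F [-0.7 -0.1 -0.9]
tray conf 0.83 rect [262. 164. 143. 125.] w mm [ 345.2 -299.7] [100.7 112. ] 5.2
key_rest conf 0.72 rect [126. 125. 116. 109.] w mm [ 475.1 -280.4] [78.  75.7] 84.3
key conf 0.93 rect [104. 133.  50.  30.] w mm [ 473.8 -279.3] [37.  22.5] 22.1
gauge conf 0.67 rect [257. 261.  59. 138.] w mm [ 346.9 -296.9] [34.3 47.9] 31.1
tool shift cm [ 0.08  0.04 14.86]
```

View pics/w2.png

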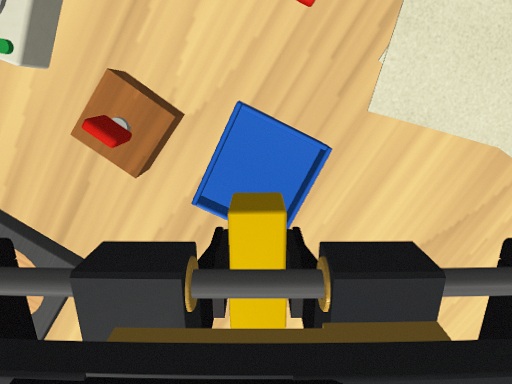

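The gauge is held at (257,261) over the blue tray at (262,164). I'll lower it and release.

Emit:
drive_tool --targets '[0.69,0.4,0.3,4,0,0.69,0,0,4,0,0.69,0,0,4,0,0.69,0,0,2,0,0.69,0,0,0.8,0]'

```text
time_s: 13.68
tcp_pos: [0.347, -0.2975, 0.0212]
orientation: [3.14, 0.002, -1.023]
wrist_force: [-0.2, 0.5, -0.2]
grip_width: 0.32
finger_force: 29.9
```

Emit:
drive_tool --targets '[0.69,0,0,0,0,0.6,0,0,0,0,0.5,0,0,0,0,0.5,0,0,0,0,0.5,0,0,0,0]'

```text
time_s: 14.3
tcp_pos: [0.3473, -0.2986, 0.0229]
orientation: [-3.141, -0.001, -1.024]
wrist_force: [0.5, -0.0, -0.2]
grip_width: 0.494
finger_force: 0.0
```

Emit:
drive_tool --targets '[0.4,0,0,-3,0,0.2,0,0,-6,0,0,0,0,-6,0,0,0,0,-6,0,0,0,0,0,0]'

```text
time_s: 14.92
tcp_pos: [0.3497, -0.3, 0.2379]
orientation: [-3.135, -0.011, -1.024]
wrist_force: [0.2, 0.3, 0.3]
grip_width: 0.947
finger_force: 0.0
```

```bash
python3 - <<'E'
from h import *
st();p=env.grab_frame('top')
outline('gauge',p,.035);outline('tray',p,.03);outline('shade_a1',p,.05,0);outline('shade_a1',p,.05,1);outline('shade_b1',p,.03,0);
p=env.grab_frame('wrist')
outline('gauge',p,.045);outline('tray',p,.03);outline('key_rest',p,.04);outline('key',p,.082)
delta((.539,.205));
E
```

```text
t 14.93 tcp [ 0.3497 -0.3     0.2379] rpy [-3.135 -0.011 -1.024] w 0.947 ff 0.0 F [0.2 0.3 0.3]
gauge none
tray conf 0.82 rect [380. 238.  21.  29.] w mm [ 340.9 -330.6] [47.2 85.2] 87.0
shade_a1 conf 0.94 rect [169. 160.  31.  30.] w mm [562.3 271.8] [85.9 80.6] 1.7
shade_a1 conf 0.76 rect [104. 236.  35.  31.] w mm [347.4 442.5] [82.3 82.7] 42.7
shade_b1 conf 0.9 rect [167. 280.  38.  31.] w mm [230.3 266.9] [81.7 84.6] 45.6
gauge conf 0.56 rect [256. 167.  27.  58.] w mm [ 347.8 -299.6] [29.1 65.7] 31.8
tray conf 0.71 rect [260. 164. 119. 120.] w mm [ 344.5 -299.6] [102.2 113. ] 5.2
key_rest conf 0.94 rect [147. 122.  92.  91.] w mm [ 475.5 -280.6] [76.3 74.3] 84.2
key conf 0.77 rect [134. 129.  39.  25.] w mm [ 473.8 -278.8] [35.8 22.5] 25.7
tool shift cm [-33.03 -42.57  -0.  ]
```

The gauge sits in the tray at (348,-300) against a tray centre of (345,-300). Next I'll look at pile A from close by.

Emit:
drive_tool --targets '[0,-2.73,-3.12,-0.3,0,0,-2.73,-3.12,0,0,0,-2.73,-3.12,0,0,0,-2.73,-3.12,0,0,0,-2.73,-3.12,0,0]'

```text
time_s: 16.1
tcp_pos: [0.4097, -0.0995, 0.2356]
orientation: [-3.141, -0.0, -1.024]
wrist_force: [0.4, -0.2, -0.3]
grip_width: 1.0
finger_force: 0.0
```

Emit:
drive_tool --targets '[0,-2.73,-3.12,0,0,0,-2.73,-3.12,0,0,0,-2.73,-3.12,0,0,0,-2.73,-3.12,0,0,0,-2.73,-3.12,0,0]'

```text
time_s: 16.73
tcp_pos: [0.4721, 0.0983, 0.2355]
orientation: [3.142, -0.0, -1.024]
wrist_force: [1.3, 1.1, 0.2]
grip_width: 0.998
finger_force: 0.0
```

Emit:
drive_tool --targets '[0,-2.73,-3.12,0,0,0,-2.73,-3.12,0,0,0,-2.73,-3.12,0,0,0,-2.73,-3.12,0,0,0,-2.73,-3.12,0,0]'

```text
time_s: 17.35
tcp_pos: [0.5344, 0.2959, 0.2352]
orientation: [3.141, -0.0, -1.024]
wrist_force: [0.7, 0.9, 0.3]
grip_width: 1.0
finger_force: 0.0
```

```bash
python3 - <<'E'
from h import *
st();p=env.grab_frame('wrist');save(p,'w3');import pickle;pickle.dump(p,open('w3.pkl','wb'))
for d in env.trace('shade_a1',p): print(d['confidence'],d['rect'])
print('expected neck px',w2px(p,(.558,.26,.128)))
E
```

```text
t 17.35 tcp [0.5344 0.2959 0.2352] rpy [ 3.141 -0.    -1.024] w 1.0 ff 0.0 F [0.7 0.9 0.3]
0.93 [305.8, 313.5, 56.6, 33.2]
0.81 [246.9, 135.8, 76.9, 82.7]
expected neck px [254.71814705 140.79921886]
```

View pics/w3.png

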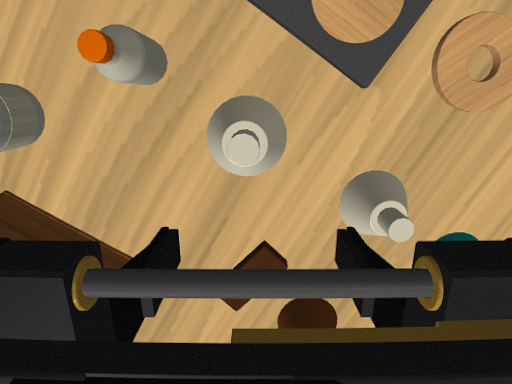

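The neck top of pile A is at (243,149), about 36 px across, which is right for a height of 128. The neck top of B is at (400,228), about 28 px across. The glue is at (125,55).

```bash
python3 - <<'E'
from h import *
import pickle;p=pickle.load(open('w3.pkl','rb'))
A=px2w(p,243,149,.128);B=px2w(p,400,228,.089);print(A,B,px2w(p,247,136,.045),px2w(p,374,200,.01))
f=cv2.cvtColor(p['frame'],cv2.COLOR_RGB2GRAY)
c=cv2.HoughCircles(cv2.medianBlur(f,3)[120:260,180:440],cv2.HOUGH_GRADIENT,1,20,param1=80,param2=18,minRadius=11,maxRadius=22);print(c+[180,120,0] if c is not None else None)
delta(A[:2],.128+.002);
E
```

```text
[0.56288342 0.27102857 0.128     ] [0.37843167 0.26315778 0.089     ] [0.56264811 0.26958765 0.045     ] [0.38152226 0.25900196 0.01      ]
[[[242.5        143.5         21.39999962]
  [391.5        215.5         15.5       ]]]
tool shift cm [ 3.74 -0.99 10.4 ]
```

Emit:
drive_tool --targets '[0,1.87,-0.5,0,0,0,1.87,-0.49,0,0,0,0,0,3,0,0,0,0,5,0,0,0,0,2,0]'

```text
time_s: 18.08
tcp_pos: [0.5613, 0.2646, 0.1327]
orientation: [3.137, -0.0, -1.027]
wrist_force: [0.4, 0.0, -0.2]
grip_width: 0.999
finger_force: 0.0
```

```bash
python3 - <<'E'
from h import *
s=st();p=env.grab_frame('wrist');save(p,'w4');delta((.5628,.270),.0985)
print(w2px(p,s['tcp_pos']), w2px(p,(.5628,.270,.128)))
E
```

```text
t 18.07 tcp [0.5613 0.2646 0.1327] rpy [ 3.137 -0.    -1.027] w 0.999 ff 0.0 F [ 0.4  0.  -0.2]
tool shift cm [-0.38 -0.52  3.22]
[256.39026158 244.03937704] [249.22965776 246.62638475]
```

View pics/w4.png

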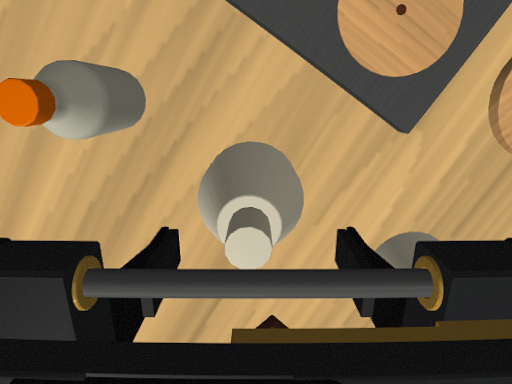

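The neck top at (248,248) is slightly left of the finger centre at column 257. I'll let the arm settle and re-measure before closing.

Emit:
drive_tool --targets '[0,0,0,1,0,0,0,0,0,0,0,0,0,0,0,0,0,0,0,0,0,0,0,0,0]'

```text
time_s: 18.75
tcp_pos: [0.5622, 0.268, 0.1261]
orientation: [-3.141, 0.0, -1.024]
wrist_force: [0.2, -0.7, -0.2]
grip_width: 0.999
finger_force: 0.0
```

```bash
python3 - <<'E'
from h import *
s=st();p=env.grab_frame('wrist');delta((.5628,.270),.0985)
f=cv2.cvtColor(p['frame'],cv2.COLOR_RGB2GRAY);r=f[262:264].mean(0)
print(w2px(p,(.5628,.270,.128)),[int(x) for x in f[256,200:310:3]])
E
```

```text
t 18.75 tcp [0.5622 0.268  0.1261] rpy [-3.141  0.    -1.024] w 0.999 ff 0.0 F [ 0.2 -0.7 -0.2]
tool shift cm [-0.14 -0.16  2.74]
[253.54083244 247.82571778] [166, 163, 165, 167, 163, 161, 156, 152, 150, 147, 204, 199, 199, 198, 199, 199, 196, 198, 197, 199, 195, 196, 196, 195, 197, 181, 173, 173, 169, 166, 163, 164, 166, 170, 174, 175, 177]
```

Emit:
drive_tool --targets '[0,-0.14,-0.16,0.7,0,0,0,0,0.8,0,0,0,0,0.7,0,0.2,0,0,0.5,0,0.3,0,0,0,0]'

```text
time_s: 19.42
tcp_pos: [0.5624, 0.2695, 0.0979]
orientation: [3.14, -0.0, -1.024]
wrist_force: [-0.4, 1.1, -0.3]
grip_width: 0.854
finger_force: 0.0
```

Emit:
drive_tool --targets '[0.5,0,0,0,0,0.6,0,0,0,0,0.62,0,0,0,0,0.64,0,0,0,0,0.64,0,0,0,0]'

```text
time_s: 20.05
tcp_pos: [0.5627, 0.2698, 0.0986]
orientation: [-3.141, -0.0, -1.024]
wrist_force: [-0.2, -0.1, -0.0]
grip_width: 0.374
finger_force: 0.0
```

Emit:
drive_tool --targets '[0.65,0,0,0,0,0.66,0,0,0,0,0.665,0,0,0,0,0.67,0,0,0,0,0.67,0,0,0,0]'

```text
time_s: 20.68
tcp_pos: [0.5627, 0.2698, 0.0986]
orientation: [-3.141, 0.0, -1.024]
wrist_force: [0.0, 0.1, -0.5]
grip_width: 0.332
finger_force: 0.3
```

Emit:
drive_tool --targets '[0.673,0,0,0,0,0.675,0,0,0,0,0.677,0,0,0,0,0.678,0,0,0,0,0.678,0,0,0,0]'

```text
time_s: 21.3
tcp_pos: [0.5627, 0.2698, 0.0986]
orientation: [-3.141, -0.0, -1.024]
wrist_force: [0.8, 0.2, 0.3]
grip_width: 0.318
finger_force: 0.3
```

Emit:
drive_tool --targets '[0.679,0,0,0,0,0.679,0,0,0,0,0.68,0,0,0,0,0.68,0,0,0,0,0.68,0,0,0,0]'

```text
time_s: 21.92
tcp_pos: [0.5627, 0.2698, 0.0986]
orientation: [-3.142, 0.0, -1.024]
wrist_force: [1.1, -0.5, -0.4]
grip_width: 0.32
finger_force: 1.9
```

Emit:
drive_tool --targets '[0.681,0,0,0,0,0.682,0,0,0,0,0.682,0,0,0,0,0.682,0,0,0,0,0.682,0,0,0,0]'

```text
time_s: 22.55
tcp_pos: [0.5627, 0.2698, 0.0986]
orientation: [-3.142, 0.0, -1.024]
wrist_force: [1.3, 0.5, -0.4]
grip_width: 0.32
finger_force: 5.0
```

Emit:
drive_tool --targets '[0.683,0,0,0,0,0.683,0,0,0,0,0.683,0,0,0,0,0.683,0,0,0,0,0.683,0,0,0,0]'

```text
time_s: 23.18
tcp_pos: [0.5627, 0.2698, 0.0986]
orientation: [-3.142, 0.0, -1.024]
wrist_force: [1.0, 0.0, 0.8]
grip_width: 0.324
finger_force: 6.7
```

Emit:
drive_tool --targets '[0.684,0,0,0,0,0.684,0,0,0,0,0.684,0,0,-0.6,0,0.684,0,0,-1,0,0.684,0,0,-1.4,0]'

```text
time_s: 23.8
tcp_pos: [0.5625, 0.2696, 0.1292]
orientation: [3.141, -0.0, -1.024]
wrist_force: [0.3, -0.2, -1.3]
grip_width: 0.319
finger_force: 8.4
```

Emit:
drive_tool --targets '[0.684,0,0,-2,0,0.684,0,0,-2.2,0,0.684,0,0,-2.2,0,0.684,0,0,-2,0,0.684,0,0,-1.3,0]'

```text
time_s: 24.42
tcp_pos: [0.5629, 0.27, 0.2277]
orientation: [-3.139, 0.0, -1.024]
wrist_force: [0.1, 0.2, -1.0]
grip_width: 0.318
finger_force: 8.4
```

```bash
python3 - <<'E'
from h import *
s=st();p=env.grab_frame('wrist');save(p,'w5');delta((.659,.0747))
print([ (round(d['confidence'],2),np.round(d['rect'])) for d in env.trace('shade_a1',env.grab_frame('scene'))])
E
```

```text
t 24.43 tcp [0.5629 0.27   0.2277] rpy [-3.139  0.    -1.024] w 0.318 ff 8.42630920233205 F [ 0.1  0.2 -1. ]
tool shift cm [ 2.166e+01  2.020e+00 -1.000e-02]
[(0.97, array([338., 202.,  28.,  34.])), (0.88, array([346., 151.,  34.,  37.])), (0.69, array([292., 257., 161., 121.])), (0.51, array([365., 156.,   9.,  26.])), (0.33, array([256., 186.,  37.,  24.]))]
```

View pics/w5.png

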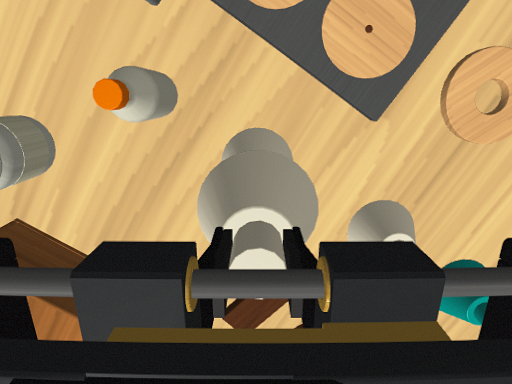

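The top shade is held at (258,200), with the lower one of the pile visible behind it at (257,145). Now I'll carry it to the far-left disc.

Emit:
drive_tool --targets '[0.684,1.2,0.2,0,0,0.684,2.2,0.2,0,0,0.684,2.2,0.2,0,0,0.684,2.2,0.2,0,0,0.684,2.2,0.2,0,0]'

```text
time_s: 25.2
tcp_pos: [0.6069, 0.1772, 0.2255]
orientation: [3.141, -0.0, -1.025]
wrist_force: [-0.0, -0.2, -0.8]
grip_width: 0.317
finger_force: 8.4
```

Emit:
drive_tool --targets '[0.684,2.5,0.2,0,0,0.684,2.5,0.2,0,0,0.684,2.5,0.2,0,0,0.684,2.5,0.2,0,0,0.684,1.66,0.2,0,0]'

```text
time_s: 25.82
tcp_pos: [0.6588, 0.0724, 0.2254]
orientation: [3.141, 0.0, -1.026]
wrist_force: [0.2, -0.6, -1.1]
grip_width: 0.32
finger_force: 8.4
```

Emit:
drive_tool --targets '[0.684,0,0,2,0,0.684,0,0,3,0,0.684,0,0,3,0,0.684,0,0,2,0,0.684,0,0,0,0]'

```text
time_s: 26.45
tcp_pos: [0.6571, 0.0736, 0.1236]
orientation: [3.137, 0.001, -1.025]
wrist_force: [-0.5, 0.3, -1.3]
grip_width: 0.319
finger_force: 8.4
```

```bash
python3 - <<'E'
from h import *
s=st();p=env.grab_frame('wrist');save(p,'w6');delta((.659,.0747),.0796)
for X in [(.659,.0747,.02),(.54,.083,.02),(.6528,-.0445,.02),(.5326,-.037,.02)]: print(w2px(p,X))
# dots: darkest point near predictions
g=cv2.GaussianBlur(cv2.cvtColor(p['frame'],cv2.COLOR_RGB2GRAY),(3,3),0)
E
```

```text
t 26.45 tcp [0.6571 0.0736 0.1236] rpy [ 3.137e+00  1.000e-03 -1.025e+00] w 0.319 ff 8.422329366439953 F [-0.5  0.3 -1.3]
tool shift cm [-0.03 -0.12  4.56]
[253.54756665 190.93549816]
[358.28713193 261.47124072]
[338.7872615   70.01551782]
[447.9632412  156.97060002]
```

View pics/w6.png

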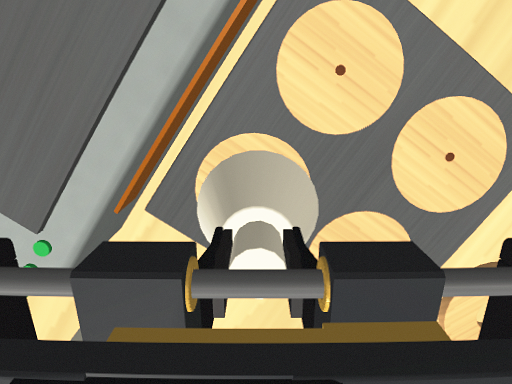

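The held shade is over the far-left disc, and the predicted dots match the picture at (340,70) and (450,157). I'll lower it gently.

Emit:
drive_tool --targets '[0.684,0,0,1,0,0.684,0,0,1,0,0.684,0,0,1,0,0.684,0,0,0.7,0,0.684,0,0,0.2,0]'

```text
time_s: 27.12
tcp_pos: [0.6578, 0.0743, 0.0857]
orientation: [3.14, 0.0, -1.024]
wrist_force: [-0.5, -0.6, -1.2]
grip_width: 0.318
finger_force: 8.4
```

Emit:
drive_tool --targets '[0.684,0,0,0,0,0.684,0,0,0,0,0.684,0,0,0,0,0.684,0,0,0,0,0.684,0,0,0,0]'

```text
time_s: 27.75
tcp_pos: [0.6582, 0.0743, 0.0866]
orientation: [-3.141, -0.0, -1.024]
wrist_force: [0.3, -0.3, -0.2]
grip_width: 0.32
finger_force: 8.4
```

Emit:
drive_tool --targets '[0.684,0,0,0.2,0,0.684,0,0,0.2,0,0.684,0,0,0.1,0,0.684,0,0,0.05,0,0.684,0,0,0,0]'

```text
time_s: 28.38
tcp_pos: [0.6582, 0.0743, 0.081]
orientation: [3.142, 0.0, -1.024]
wrist_force: [0.1, -0.0, -0.8]
grip_width: 0.319
finger_force: 8.4
```

Emit:
drive_tool --targets '[0.684,0,0,0.05,0,0.684,0,0,0.03,0,0.684,0,0,0,0,0.684,0,0,0,0,0.684,0,0,0,0]'

```text
time_s: 29.0
tcp_pos: [0.6582, 0.0744, 0.0803]
orientation: [-3.142, -0.0, -1.024]
wrist_force: [0.0, -0.3, -1.7]
grip_width: 0.321
finger_force: 8.4
```

Emit:
drive_tool --targets '[0.684,0,0,0.04,0,0.684,0,0,0.03,0,0.684,0,0,0,0,0.684,0,0,0,0,0.684,0,0,0,0]'

```text
time_s: 29.62
tcp_pos: [0.6582, 0.0744, 0.0796]
orientation: [-3.142, -0.0, -1.024]
wrist_force: [-1.4, -0.5, -0.7]
grip_width: 0.321
finger_force: 8.4
```

Emit:
drive_tool --targets '[0.684,0,0,0.03,0,0.684,0,0,0.02,0,0.684,0,0,0,0,0.684,0,0,0,0,0.684,0,0,0,0]'

```text
time_s: 30.25
tcp_pos: [0.6582, 0.0743, 0.0795]
orientation: [-3.141, -0.0, -1.024]
wrist_force: [-2.2, -0.3, 4.3]
grip_width: 0.316
finger_force: 8.5
```

Emit:
drive_tool --targets '[0.684,0,0,0.03,0,0.684,0,0,0.02,0,0.684,0,0,0,0,0.684,0,0,0,0,0.684,0,0,0,0]'

```text
time_s: 30.88
tcp_pos: [0.6582, 0.0744, 0.0795]
orientation: [-3.141, -0.0, -1.024]
wrist_force: [-2.8, 0.2, 6.1]
grip_width: 0.317
finger_force: 8.5
```

Emit:
drive_tool --targets '[0.68,0,0,-0.05,0,0.675,0,0,0,0,0.66,0,0,0,0,0.6,0,0,0,0,0.5,0,0,0,0]'

```text
time_s: 31.5
tcp_pos: [0.6582, 0.0743, 0.0788]
orientation: [3.141, 0.0, -1.024]
wrist_force: [0.1, 0.5, -0.1]
grip_width: 0.44
finger_force: 0.0
```

Emit:
drive_tool --targets '[0.4,0,0,0,0,0.4,0,0,-3,0,0.3,0,0,-5,0,0,0,0,-6,0,0,0,0,-1,0]'

```text
time_s: 32.12
tcp_pos: [0.6606, 0.0747, 0.2353]
orientation: [-3.131, -0.004, -1.024]
wrist_force: [0.5, 0.2, 0.8]
grip_width: 0.842
finger_force: 0.0
```

```bash
python3 - <<'E'
from h import *
s=st();p=env.grab_frame('top')
for n in('shade_a1','shade_b1'):print([(round(d['confidence'],2),np.round(d['rect']).tolist()) for d in env.trace(n,p)])
p=env.grab_frame('wrist');print([(round(d['confidence'],2),np.round(d['rect']).tolist()) for d in env.trace('shade_a1',p)], w2px(p,(.659,.0747,.109)))
delta((.542,.304),.235)
E
```

```text
t 32.12 tcp [0.6606 0.0747 0.2353] rpy [-3.131 -0.004 -1.024] w 0.842 ff 0.0 F [0.5 0.2 0.8]
[(0.77, [106.0, 238.0, 31.0, 32.0]), (0.59, [238.0, 133.0, 28.0, 26.0]), (0.51, [182.0, 159.0, 9.0, 16.0])]
[]
[(0.93, [256.0, 169.0, 75.0, 74.0]), (0.56, [243.0, 318.0, 66.0, 43.0])] [255.28056586 185.58899289]
tool shift cm [-25.62  -2.1   -0.79]
```

Emit:
drive_tool --targets '[0,-2.56,-0.2,0,0,0,-2.56,-0.2,0,0,0,-2.56,-0.2,0,0,0,-2.56,-0.2,0,0,0,-2.56,-0.2,0,0]'

```text
time_s: 33.0
tcp_pos: [0.599, 0.1892, 0.2267]
orientation: [3.137, 0.0, -1.024]
wrist_force: [0.6, 0.0, -0.4]
grip_width: 1.003
finger_force: 0.0
```

Emit:
drive_tool --targets '[0,-2.56,-0.2,0,0,0,-2.56,-0.2,0,0,0,-2.56,-0.2,0,0,0,-2.56,-0.2,0,0,0,-2.56,-0.2,0,0]'

```text
time_s: 33.62
tcp_pos: [0.5411, 0.3037, 0.2267]
orientation: [3.137, -0.001, -1.024]
wrist_force: [0.4, 0.7, 0.6]
grip_width: 0.999
finger_force: 0.0
```

Emit:
drive_tool --targets '[0,0,0,0,0,0,0,0,0,0,0,0,0,0,0,0,0,0,0,0,0,0,0,0,0]'

```text
time_s: 34.25
tcp_pos: [0.5424, 0.303, 0.2291]
orientation: [-3.141, 0.0, -1.025]
wrist_force: [-0.2, 0.1, 0.3]
grip_width: 0.997
finger_force: 0.0
```

```bash
cat >> h.py <<'E'
def neck(p,guess,ztop,tag):
    """find neck-top circle near guess (world xy)"""
    u,v=w2px(p,(*guess,ztop));print('guess px',u,v)
    T=np.array(p['cam_to_world']);d=np.linalg.norm(T[:3,3]-np.array([*guess,ztop]));r=p['fx']*.014/d
    g=cv2.cvtColor(p['frame'],cv2.COLOR_RGB2GRAY);u0,v0=int(max(u-70,0)),int(max(v-70,0))
    S=3;c=g[v0:min(v0+140,384),u0:u0+140];c=cv2.resize(c,None,fx=S,fy=S,interpolation=cv2.INTER_CUBIC)
    h=cv2.HoughCircles(cv2.GaussianBlur(c,(5,5),0),cv2.HOUGH_GRADIENT,1,15,param1=60,param2=12,minRadius=int(r*S*.88),maxRadius=int(r*S*1.12))
    vis=cv2.cvtColor(c,cv2.COLOR_GRAY2BGR);print('r px',r)
    if h is not None:
        for i,(x,y,rr) in enumerate(h[0][:3]):
            cv2.circle(vis,(int(x),int(y)),int(rr),[(0,0,255),(0,255,0),(255,0,0)][i],1)
            print(i,'px',x/S+u0,y/S+v0,rr/S,'w',np.round(px2w(p,x/S+u0,y/S+v0,ztop),4))
    cv2.imwrite('pics/'+tag+'.png',vis)
E
python3 - <<'E'
from h import *
s=st();p=env.grab_frame('wrist');neck(p,(.563,.270),.089,'n1');print([(round(d['confidence'],2),np.round(d['rect']).tolist()) for d in env.trace('shade_a1',p)]);print(w2px(p,(.563,.27,0)))
delta((.563,.270),.09)
E
```

```text
t 34.25 tcp [0.5424 0.303  0.2291] rpy [-3.141  0.    -1.025] w 0.997 ff 0.0 F [-0.2  0.1  0.3]
guess px 256.10848577238505 140.37395987613843
r px 14.733531305150326
0 px 256.16666 141.5 13.933333 w [0.5624 0.2709 0.089 ]
[(0.8, [317.0, 312.0, 61.0, 31.0])]
[256.30892345 130.63693192]
tool shift cm [ 3.91 -0.04 13.91]
```

View pics/n1.png

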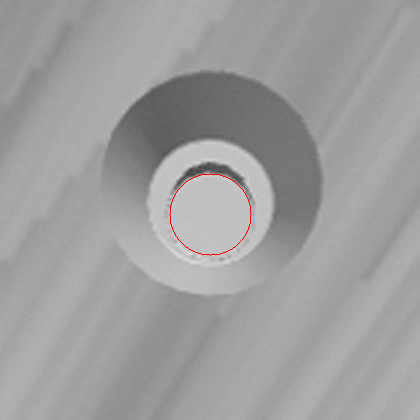

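The lower shade of pile A is unmoved, with its neck top at picture pixel (256,141). I'll grasp it.

Emit:
drive_tool --targets '[0,1.95,0,0,0,0,1.95,0,0,0,0,0,0,4,0,0,0,0,4,0,0,0,0,4,0]'

```text
time_s: 34.98
tcp_pos: [0.5632, 0.2688, 0.1081]
orientation: [-3.141, -0.0, -1.026]
wrist_force: [-1.0, -0.2, -0.1]
grip_width: 1.001
finger_force: 0.0
```

Emit:
drive_tool --targets '[0,0,0,2,0,0,0,0,1.5,0,0,0,0,1,0,0,0,0,0.4,0,0.2,0,0,0,0]'

```text
time_s: 35.6
tcp_pos: [0.5628, 0.2703, 0.0605]
orientation: [-3.141, 0.0, -1.024]
wrist_force: [-0.2, -0.5, 0.4]
grip_width: 0.95
finger_force: 0.0
```

Emit:
drive_tool --targets '[0.5,0,0,0,0,0.55,0,0,0,0,0.6,0,0,0,0,0.63,0,0,0,0,0.65,0,0,0,0]'

```text
time_s: 36.22
tcp_pos: [0.5625, 0.2701, 0.0601]
orientation: [-3.142, 0.0, -1.024]
wrist_force: [-0.2, -0.2, -0.8]
grip_width: 0.407
finger_force: 0.0
```

Emit:
drive_tool --targets '[0.66,0,0,0,0,0.67,0,0,0,0,0.675,0,0,0,0,0.678,0,0,0,0,0.679,0,0,0,0]'

```text
time_s: 36.85
tcp_pos: [0.5625, 0.2702, 0.0601]
orientation: [-3.141, 0.0, -1.024]
wrist_force: [-0.0, 0.2, 0.0]
grip_width: 0.321
finger_force: 0.3
```

Emit:
drive_tool --targets '[0.68,0,0,0,0,0.682,0,0,0,0,0.683,0,0,0,0,0.684,0,0,0,0,0.684,0,0,0,0]'

```text
time_s: 37.48
tcp_pos: [0.5625, 0.2701, 0.0601]
orientation: [-3.142, 0.0, -1.024]
wrist_force: [0.2, 0.8, -1.3]
grip_width: 0.319
finger_force: 8.4
```

Emit:
drive_tool --targets '[0.684,0,0,-0.5,0,0.684,0,0,-1.5,0,0.684,0,0,-2.5,0,0.684,0,0,-2.5,0,0.684,0,0,-2.5,0]'

```text
time_s: 38.1
tcp_pos: [0.5625, 0.2701, 0.157]
orientation: [-3.141, 0.0, -1.024]
wrist_force: [0.8, 0.7, -1.8]
grip_width: 0.314
finger_force: 8.4
```

Emit:
drive_tool --targets '[0.684,0,0,-1,0,0.684,1.4,1.1,0,0,0.684,1.9,1.5,0,0,0.684,1.9,1.5,0,0,0.684,1.9,1.5,0,0]'

```text
time_s: 38.72
tcp_pos: [0.5509, 0.1779, 0.1646]
orientation: [3.14, -0.0, -1.025]
wrist_force: [0.6, -0.6, -0.6]
grip_width: 0.318
finger_force: 8.4
```

Emit:
drive_tool --targets '[0.684,2,1.6,0,0,0.684,2,1.6,0,0,0.684,2,1.6,0,0,0.684,1.7,1.27,0,0,0.684,0,0,0,0]'

```text
time_s: 39.35
tcp_pos: [0.5395, 0.0813, 0.1652]
orientation: [-3.142, 0.0, -1.026]
wrist_force: [0.1, 0.4, -1.0]
grip_width: 0.317
finger_force: 8.4
```

Emit:
drive_tool --targets '[0.684,0,0,1,0,0.684,0,0,2,0,0.684,0,0,2,0,0.684,0,0,1.5,0,0.684,0,0,0.5,0]'

```text
time_s: 39.98
tcp_pos: [0.5392, 0.0832, 0.0937]
orientation: [3.139, 0.0, -1.024]
wrist_force: [-0.6, -0.7, -1.1]
grip_width: 0.318
finger_force: 8.4
```

Emit:
drive_tool --targets '[0.684,0,0,0.5,0,0.684,0,0,0,0,0.684,0,0,0,0,0.684,0,0,0,0,0.684,0,0,0,0]'

```text
time_s: 40.6
tcp_pos: [0.5398, 0.0831, 0.0904]
orientation: [-3.141, -0.0, -1.024]
wrist_force: [0.9, -0.5, -1.3]
grip_width: 0.318
finger_force: 8.4
```

```bash
python3 - <<'E'
from h import *
s=st();p=env.grab_frame('wrist');delta((.540,.0825),.0802)
save(p,'w7')
for X in [(.659,.0747,.109),(.54,.083,.02),(.6528,-.0445,.02),(.5326,-.037,.02)]: print(w2px(p,X))
E
```

```text
t 40.6 tcp [0.5398 0.0831 0.0904] rpy [-3.141 -0.    -1.024] w 0.318 ff 8.424691756954417 F [ 0.9 -0.5 -1.3]
tool shift cm [0.06 0.01 1.01]
[ 38.77483242 121.13080177]
[256.45825859 203.29993794]
[208.31762908 -48.09662711]
[356.53635036  66.32764128]
```

View pics/w7.png

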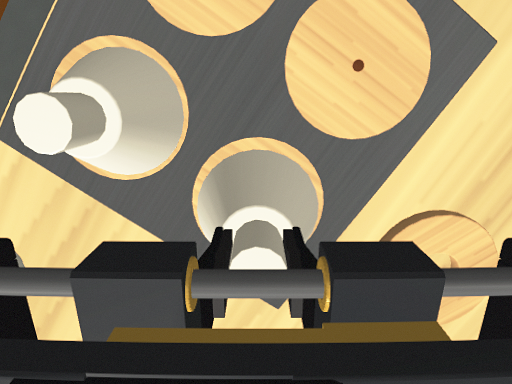

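The first shade stands centred on its disc at (120,110), and the second is centred over the near-left disc at (258,180). I'll lower it.

Emit:
drive_tool --targets '[0.684,0,0,0.3,0,0.684,0,0,0.3,0,0.684,0,0,0.2,0,0.684,0,0,0.05,0,0.684,0,0,0.05,0]'

```text
time_s: 41.28
tcp_pos: [0.5397, 0.0831, 0.081]
orientation: [-3.142, -0.0, -1.024]
wrist_force: [0.1, -1.0, -1.3]
grip_width: 0.32
finger_force: 8.4
```

Emit:
drive_tool --targets '[0.684,0,0,0.05,0,0.684,0,0,0.04,0,0.684,0,0,0.02,0,0.684,0,0,0,0,0.684,0,0,0,0]'

```text
time_s: 41.9
tcp_pos: [0.5397, 0.0831, 0.08]
orientation: [-3.141, -0.0, -1.024]
wrist_force: [-0.7, -0.1, -0.9]
grip_width: 0.319
finger_force: 8.4
```

Emit:
drive_tool --targets '[0.684,0,0,0.03,0,0.684,0,0,0.02,0,0.684,0,0,0.02,0,0.684,0,0,0,0,0.684,0,0,0,0]'

```text
time_s: 42.52
tcp_pos: [0.5397, 0.083, 0.08]
orientation: [-3.141, -0.0, -1.024]
wrist_force: [-2.3, -0.0, 4.9]
grip_width: 0.321
finger_force: 8.5
```

Emit:
drive_tool --targets '[0.68,0,0,-0.05,0,0.675,0,0,0,0,0.66,0,0,0,0,0.6,0,0,0,0,0.5,0,0,0,0]'

```text
time_s: 43.15
tcp_pos: [0.5397, 0.083, 0.0796]
orientation: [3.142, 0.0, -1.024]
wrist_force: [0.3, -0.2, -0.9]
grip_width: 0.444
finger_force: 0.0
```

Emit:
drive_tool --targets '[0.4,0,0,0,0,0.4,0,0,-3,0,0.3,0,0,-5,0,0,0,0,-6,0,0,0,0,-1.5,0]'

```text
time_s: 43.78
tcp_pos: [0.5417, 0.0836, 0.2396]
orientation: [-3.133, -0.002, -1.024]
wrist_force: [-0.1, 0.2, 0.6]
grip_width: 0.84
finger_force: 0.0
```

Emit:
drive_tool --targets '[0,-2.76,0.45,0,0,0,-2.76,0.45,0,0,0,-2.76,0.45,0,0,0,-2.76,0.45,0,0,0,-2.76,0.45,0,0]'

```text
time_s: 44.4
tcp_pos: [0.4476, 0.1896, 0.2339]
orientation: [3.14, 0.0, -1.025]
wrist_force: [1.3, 0.6, -0.2]
grip_width: 1.001
finger_force: 0.0
```

Emit:
drive_tool --targets '[0,-2.76,0.45,0,0,0,-2.76,0.45,0,0,0,-2.76,0.45,0,0,0,-2.76,0.45,0,0,0,-2.76,0.45,0,0]'

```text
time_s: 45.02
tcp_pos: [0.3568, 0.2957, 0.234]
orientation: [3.14, -0.0, -1.024]
wrist_force: [0.4, -0.0, -0.2]
grip_width: 0.999
finger_force: 0.0
```

Emit:
drive_tool --targets '[0,0,0,0,0,0,0,0,0,0,0,0,0,0,0,0,0,0,0,0,0,0,0,0,0]'

```text
time_s: 45.65
tcp_pos: [0.358, 0.2951, 0.2347]
orientation: [3.142, 0.0, -1.025]
wrist_force: [0.0, -0.7, -0.4]
grip_width: 1.001
finger_force: 0.0
```

```bash
python3 - <<'E'
from h import *
s=st();p=env.grab_frame('wrist');save(p,'w8');neck(p,(.379,.262),.089,'n2');print([(round(d['confidence'],2),np.round(d['rect']).tolist()) for d in env.trace('shade_a1',p)])
delta((.379,.262),.0600)
E
```

```text
t 45.65 tcp [0.358  0.2951 0.2347] rpy [ 3.142  0.    -1.025] w 1.001 ff 0.0 F [ 0.  -0.7 -0.4]
guess px 255.83271627988867 139.31132687312643
r px 14.470076748768909
0 px 262.5 109.16667 14.7 w [0.3882 0.2348 0.089 ]
1 px 272.83334 84.166664 12.8 w [0.3917 0.2109 0.089 ]
[(0.63, [206.0, 278.0, 57.0, 79.0])]
tool shift cm [ 3.94 -0.07 17.47]
```

View pics/n2.png

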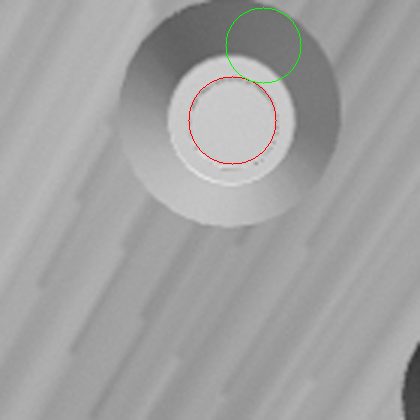

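Shade B has been knocked about 3 cm and now stands at (388,235), still upright. I'll grasp it there.

Emit:
drive_tool --targets '[0,3.35,0.28,0,0,0,3.35,0.28,0,0,0,0,0,4,0,0,0,0,4,0,0,0,0,1,0]'

```text
time_s: 46.38
tcp_pos: [0.3868, 0.2339, 0.1428]
orientation: [3.137, -0.001, -1.025]
wrist_force: [0.2, 0.8, -0.1]
grip_width: 1.003
finger_force: 0.0
```

Emit:
drive_tool --targets '[0,0,0,0,0,0,0,0,0,0,0,0,0,0,0,0,0,0,0,0,0,0,0,0,0]'

```text
time_s: 47.0
tcp_pos: [0.3879, 0.2354, 0.1451]
orientation: [-3.141, 0.0, -1.024]
wrist_force: [0.3, 0.4, 0.3]
grip_width: 0.998
finger_force: 0.0
```

```bash
python3 - <<'E'
from h import *
s=st();p=env.grab_frame('wrist');save(p,'w9');neck(p,(.388,.235),.089,'n3')
f=p['frame'];u,v=w2px(p,(.388,.235,.089)).astype(int);print(f[v,u-40:u+40:4].sum(1).tolist(),f[v,u])
delta((.388,.235),.0600)
E
```

```text
t 47.0 tcp [0.3879 0.2354 0.1451] rpy [-3.141  0.    -1.024] w 0.998 ff 0.0 F [0.3 0.4 0.3]
guess px 256.7895148712167 209.26247379028044
r px 19.36323631660408
0 px 256.83334 210.16666 17.766666 w [0.3876 0.2356 0.089 ]
1 px 260.16666 199.83333 21.1 w [0.3896 0.2276 0.089 ]
2 px 253.16666 192.5 21.466667 w [0.3968 0.2255 0.089 ]
[430, 446, 438, 509, 494, 536, 538, 536, 535, 538, 538, 536, 531, 532, 534, 476, 396, 410, 412, 418] [192 185 161]
tool shift cm [0.04 0.01 8.5 ]
```

Centred. Lowering 8.5 cm and gripping.

Emit:
drive_tool --targets '[0,0,0,2.5,0,0,0,0,2.5,0,0,0,0,2,0,0,0,0,1.2,0,0.2,0,0,0.3,0]'

```text
time_s: 47.68
tcp_pos: [0.3877, 0.2351, 0.0592]
orientation: [3.14, -0.0, -1.024]
wrist_force: [-0.1, 0.0, 0.9]
grip_width: 0.951
finger_force: 0.0
```

Emit:
drive_tool --targets '[0.5,0,0,0,0,0.55,0,0,0,0,0.6,0,0,0,0,0.63,0,0,0,0,0.65,0,0,0,0]'

```text
time_s: 48.3
tcp_pos: [0.3879, 0.2354, 0.0599]
orientation: [-3.141, 0.0, -1.024]
wrist_force: [-0.1, -0.0, -0.2]
grip_width: 0.412
finger_force: 0.0
```

Emit:
drive_tool --targets '[0.66,0,0,0,0,0.67,0,0,0,0,0.675,0,0,0,0,0.678,0,0,0,0,0.679,0,0,0,0]'

```text
time_s: 48.92
tcp_pos: [0.3879, 0.2354, 0.0598]
orientation: [-3.141, 0.0, -1.024]
wrist_force: [0.9, -0.1, -0.2]
grip_width: 0.32
finger_force: 0.3
```

Emit:
drive_tool --targets '[0.68,0,0,0,0,0.682,0,0,0,0,0.683,0,0,0,0,0.684,0,0,0,0,0.684,0,0,0,0]'

```text
time_s: 49.55
tcp_pos: [0.3879, 0.2353, 0.0598]
orientation: [-3.141, 0.0, -1.024]
wrist_force: [0.5, 0.1, -0.2]
grip_width: 0.317
finger_force: 8.4
```

Emit:
drive_tool --targets '[0.684,0,0,-0.5,0,0.684,0,0,-1.5,0,0.684,0,0,-2.5,0,0.684,0,0,-2.5,0,0.684,0,0,-2.5,0]'

```text
time_s: 50.18
tcp_pos: [0.3873, 0.2347, 0.1555]
orientation: [3.14, -0.0, -1.025]
wrist_force: [0.3, 0.4, -1.2]
grip_width: 0.317
finger_force: 8.4
```

Emit:
drive_tool --targets '[0.684,0,0,-2.5,0,0.684,0,0,-2.5,0,0.684,1.5,0.1,0,0,0.684,2.5,0.15,0,0,0.684,2.5,0.15,0,0]'

```text
time_s: 50.8
tcp_pos: [0.4175, 0.1759, 0.2034]
orientation: [3.138, 0.0, -1.025]
wrist_force: [-0.1, 0.1, -1.3]
grip_width: 0.314
finger_force: 8.4
```

Emit:
drive_tool --targets '[0.684,2.8,0.16,0,0,0.684,2.8,0.16,0,0,0.684,2.8,0.16,0,0,0.684,2.8,0.16,0,0,0.684,2.8,0.16,0,0]'

```text
time_s: 51.42
tcp_pos: [0.4833, 0.052, 0.2032]
orientation: [3.138, 0.001, -1.025]
wrist_force: [-0.4, -0.1, -0.7]
grip_width: 0.32
finger_force: 8.4
```

Emit:
drive_tool --targets '[0.684,2.8,0.16,0,0,0.684,2.8,0.16,0,0,0.684,2.5,0.16,0,0,0.684,2.23,0.16,0,0,0.684,0,0,0,0]'

```text
time_s: 52.05
tcp_pos: [0.5315, -0.0394, 0.2029]
orientation: [3.138, 0.002, -1.027]
wrist_force: [-0.1, 0.2, -1.1]
grip_width: 0.313
finger_force: 8.4
```

Emit:
drive_tool --targets '[0.684,0,0,2,0,0.684,0,0,3,0,0.684,0,0,3,0,0.684,0,0,2,0,0.684,0,0,1,0]'

```text
time_s: 52.68
tcp_pos: [0.5307, -0.0377, 0.0929]
orientation: [3.138, 0.002, -1.024]
wrist_force: [-0.3, 1.0, -1.1]
grip_width: 0.319
finger_force: 8.4
```

Emit:
drive_tool --targets '[0.684,0,0,0.4,0,0.684,0,0,0,0,0.684,0,0,0,0,0.684,0,0,0,0,0.684,0,0,0,0]'

```text
time_s: 53.3
tcp_pos: [0.5325, -0.0376, 0.0911]
orientation: [-3.141, -0.0, -1.024]
wrist_force: [-0.1, 0.8, -0.9]
grip_width: 0.314
finger_force: 8.4
```

```bash
python3 - <<'E'
from h import *
s=st();p=env.grab_frame('wrist');delta((.5325,-.0375),.0799);save(p,'w10')
E
```

```text
t 53.3 tcp [ 0.5325 -0.0376  0.0911] rpy [-3.141 -0.    -1.024] w 0.314 ff 8.424409108702093 F [-0.1  0.8 -0.9]
tool shift cm [-0.01 -0.01  1.11]
```

View pics/w10.png

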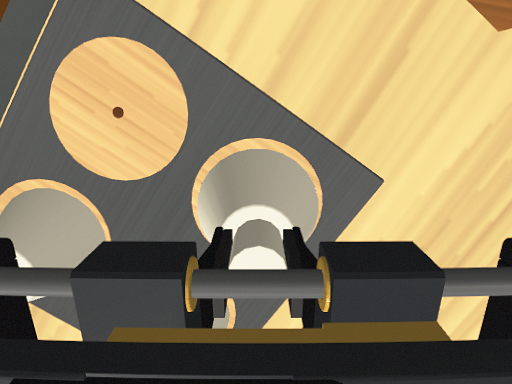

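The third shade is centred over the near-right disc at (257,185). I'll set it down.

Emit:
drive_tool --targets '[0.684,0,0,0.3,0,0.684,0,0,0.3,0,0.684,0,0,0.3,0,0.684,0,0,0.08,0,0.684,0,0,0.05,0]'

```text
time_s: 53.98
tcp_pos: [0.5324, -0.0377, 0.0803]
orientation: [3.141, -0.0, -1.024]
wrist_force: [-0.2, -1.6, -1.5]
grip_width: 0.322
finger_force: 8.4
```

Emit:
drive_tool --targets '[0.684,0,0,0.03,0,0.684,0,0,0.03,0,0.684,0,0,0.02,0,0.684,0,0,0,0,0.684,0,0,0,0]'

```text
time_s: 54.6
tcp_pos: [0.5325, -0.0377, 0.0798]
orientation: [-3.141, -0.0, -1.024]
wrist_force: [-0.0, -0.4, 0.6]
grip_width: 0.319
finger_force: 8.4
```

Emit:
drive_tool --targets '[0.684,0,0,0.03,0,0.684,0,0,0.02,0,0.684,0,0,0.02,0,0.684,0,0,0,0,0.684,0,0,0,0]'

```text
time_s: 55.22
tcp_pos: [0.5325, -0.0377, 0.0798]
orientation: [-3.141, -0.001, -1.024]
wrist_force: [-1.5, 0.3, 5.2]
grip_width: 0.318
finger_force: 8.5
```

Emit:
drive_tool --targets '[0.68,0,0,-0.05,0,0.675,0,0,0,0,0.66,0,0,0,0,0.6,0,0,0,0,0.5,0,0,0,0]'

```text
time_s: 55.85
tcp_pos: [0.5323, -0.0376, 0.0793]
orientation: [3.141, 0.0, -1.024]
wrist_force: [-0.5, 0.4, -0.2]
grip_width: 0.438
finger_force: 0.0
```

Emit:
drive_tool --targets '[0.4,0,0,0,0,0.4,0,0,-3,0,0.3,0,0,-5,0,0,0,0,-6,0,0,0,0,-1,0]'

```text
time_s: 56.48
tcp_pos: [0.5348, -0.0375, 0.2345]
orientation: [-3.132, -0.004, -1.024]
wrist_force: [0.3, 0.7, -0.5]
grip_width: 0.844
finger_force: 0.0
```

Emit:
drive_tool --targets '[0,2.8,3.5,0,0,0,2.8,3.5,0,0,0,2.7,3.5,0,0,0,2.7,3.5,0,0,0,2.6,3.5,0,0]'

```text
time_s: 57.1
tcp_pos: [0.4525, -0.2459, 0.2287]
orientation: [3.141, 0.001, -1.024]
wrist_force: [0.6, -0.4, -0.6]
grip_width: 1.0
finger_force: 0.0
```

Emit:
drive_tool --targets '[0,0,0,0,0,0,0,0,0,0,0,0,0,0,0,0,0,0,0,0,0,0,0,0,0]'

```text
time_s: 57.72
tcp_pos: [0.4538, -0.2443, 0.2294]
orientation: [-3.142, 0.0, -1.023]
wrist_force: [-0.2, -0.2, 1.3]
grip_width: 0.998
finger_force: 0.0
```

```bash
python3 - <<'E'
from h import *
s=st();p=env.grab_frame('wrist');outline('key',p,.082);outline('key_rest',p,.04);outline('slot',p,.08);outline('control_box',p,.045)
r=env.trace('key',p)
if r:
    u,v=[int(x) for x in r[0]['rect'][:2]]
    a=cv2.resize(p['frame'][max(v-50,0):v+50,max(u-50,0):u+50,::-1],(400,400),interpolation=cv2.INTER_CUBIC);cv2.imwrite('pics/k1.png',a);print(u-50,v-50)
    hsv=cv2.cvtColor(p['frame'],cv2.COLOR_RGB2HSV);m=((hsv[:,:,1]>180)&((hsv[:,:,0]<6)|(hsv[:,:,0]>174))).astype(np.uint8)
    top=(m>0)&(hsv[:,:,2]>150)
    mm=np.zeros_like(m);mm[v-40:v+40,u-40:u+40]=top[v-40:v+40,u-40:u+40]
    W=np.array([px2w(p,x,y,.082)[:2] for y,x in np.argwhere(mm)],np.float32)*1000;print(cv2.minAreaRect(W))
p=env.grab_frame('top');save(p,'top2');import pickle;pickle.dump(p,open('t.pkl','wb'))
E
```

```text
t 57.73 tcp [ 0.4538 -0.2443  0.2294] rpy [-3.142  0.    -1.023] w 0.998 ff 0.0 F [-0.2 -0.2  1.3]
key conf 0.85 rect [251. 140.  33.  25.] w mm [ 477.8 -278.7] [18.1 30.6] 84.7
key_rest conf 0.64 rect [256. 131.  94.  94.] w mm [ 477.6 -277.4] [71.1 70.4] 85.3
slot conf 0.85 rect [131.  20.  57.  36.] w mm [ 627.3 -317.9] [44.  32.4] 5.8
control_box conf 0.9 rect [147.  43. 130.  86.] w mm [ 626.5 -312.7] [108.   86.4] 10.2
201 89
((477.8756103515625, -273.1623840332031), (7.33887243270874, 27.857406616210938), 84.45328521728516)
```

View pics/k1.png

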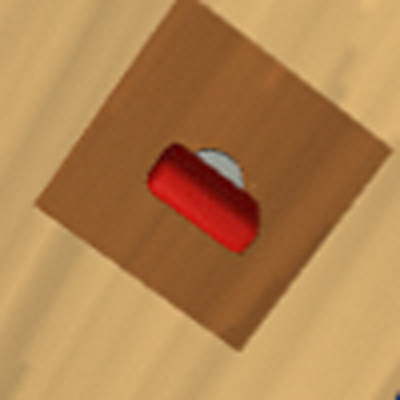

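The bow's bright top face runs from (150,183) to (240,252) in the crop and is aligned with the rest at a yaw of about -5.5°. I'll turn the tool to match it and look again.

Emit:
drive_tool --targets '[0,0,0,0,-10.6,0,0,0,0,-10.6,0,0,0,0,-10.6,0,0,0,0,-10.6,0,0,0,0,-10.6]'

```text
time_s: 58.7
tcp_pos: [0.4535, -0.2449, 0.2295]
orientation: [3.142, -0.0, -0.093]
wrist_force: [0.3, -0.1, -0.4]
grip_width: 1.0
finger_force: 0.0
```

Emit:
drive_tool --targets '[0,-1.3,2.8,3,0,0,0,0,0,0,0,0,0,0,0,0,0,0,0,0,0,0,0,0,0]'

```text
time_s: 59.32
tcp_pos: [0.4384, -0.2711, 0.2001]
orientation: [3.141, -0.001, -0.099]
wrist_force: [-0.6, -0.7, -0.0]
grip_width: 0.999
finger_force: 0.0
```

```bash
python3 - <<'E'
from h import *
s=st();p=env.grab_frame('wrist');save(p,'w11');outline('key',p,.082);outline('key_rest',p,.04);outline('control_box',p,.045);outline('slot',p,.08)
hsv=cv2.cvtColor(p['frame'],cv2.COLOR_RGB2HSV)
u,v=w2px(p,(.478,-.275,.082)).astype(int);print(u,v)
for y in range(v-24,v+24,4): print(y,[ (int(p['frame'][y,x,0])) if p['frame'][y,x,1]<70 and p['frame'][y,x,0]>70 else 0 for x in range(u-32,u+32,3)])
E
```

```text
t 59.33 tcp [ 0.4384 -0.2711  0.2001] rpy [ 3.141e+00 -1.000e-03 -9.900e-02] w 0.999 ff 0.0 F [-0.6 -0.7 -0. ]
key conf 0.78 rect [258. 143.  19.  37.] w mm [ 478.9 -276. ] [15.7 31.3] 84.3
key_rest conf 0.85 rect [261. 136.  76.  72.] w mm [ 477.9 -277.5] [70.2 70.8] 84.8
control_box conf 0.59 rect [296.  20. 117.  39.] w mm [ 580.7 -320.4] [99.9 30.8] 84.6
slot none
257 142
118 [0, 0, 0, 0, 0, 0, 0, 0, 0, 0, 0, 0, 0, 0, 0, 0, 0, 0, 0, 0, 0, 0]
122 [0, 0, 0, 0, 0, 0, 0, 0, 0, 0, 0, 0, 0, 0, 0, 0, 0, 0, 0, 0, 0, 0]
126 [0, 0, 0, 0, 0, 0, 0, 0, 0, 135, 134, 124, 76, 0, 0, 0, 0, 0, 0, 0, 0, 0]
130 [0, 0, 0, 0, 0, 0, 0, 0, 0, 196, 191, 174, 96, 0, 0, 0, 0, 0, 0, 0, 0, 0]
134 [0, 0, 0, 0, 0, 0, 0, 0, 0, 194, 189, 171, 95, 0, 0, 0, 0, 0, 0, 0, 0, 0]
138 [0, 0, 0, 0, 0, 0, 0, 0, 0, 195, 185, 173, 98, 0, 0, 0, 0, 0, 0, 0, 0, 0]
142 [0, 0, 0, 0, 0, 0, 0, 0, 0, 194, 183, 171, 99, 0, 0, 0, 0, 0, 0, 0, 0, 0]
146 [0, 0, 0, 0, 0, 0, 0, 0, 0, 194, 182, 170, 100, 0, 0, 0, 0, 0, 0, 0, 0, 0]
150 [0, 0, 0, 0, 0, 0, 0, 0, 0, 192, 180, 167, 101, 0, 0, 0, 0, 0, 0, 0, 0, 0]
154 [0, 0, 0, 0, 0, 0, 0, 0, 0, 194, 182, 171, 103, 0, 0, 0, 0, 0, 0, 0, 0, 0]
158 [0, 0, 0, 0, 0, 0, 0, 0, 0, 158, 160, 161, 0, 0, 0, 0, 0, 0, 0, 0, 0, 0]
162 [0, 0, 0, 0, 0, 0, 0, 0, 0, 0, 0, 0, 0, 0, 0, 0, 0, 0, 0, 0, 0, 0]
```

View pics/w11.png

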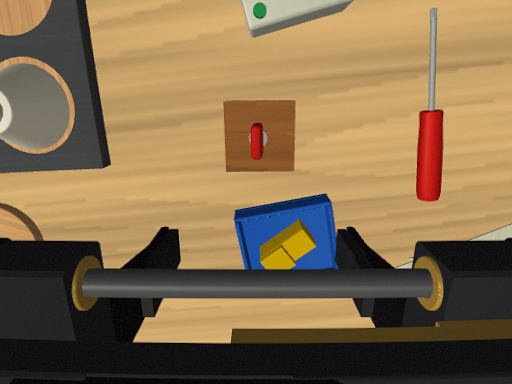

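The key stands vertical in the picture at (256,142) and is well aligned. The gauge lies in the tray at (287,245). I'll grasp the bow.

Emit:
drive_tool --targets '[0,2,0,0,0,0.2,1.98,0,0,0,0.3,0,0,4,0,0.4,0,0,4,0,0.4,0,0,3,0]'

```text
time_s: 60.2
tcp_pos: [0.4768, -0.2751, 0.0878]
orientation: [-3.141, 0.002, -0.099]
wrist_force: [-0.1, -0.1, -0.6]
grip_width: 0.65
finger_force: 0.0
```

Emit:
drive_tool --targets '[0.4,0,0,2,0,0.4,0,0,1.3,0,0.4,0,0,0.5,0,0.4,0,0,0,0,0.4,0,0,0,0]'

```text
time_s: 60.82
tcp_pos: [0.478, -0.2755, 0.0523]
orientation: [3.141, -0.002, -0.099]
wrist_force: [-0.3, 0.1, 0.2]
grip_width: 0.603
finger_force: 0.0
```

```bash
python3 - <<'E'
from h import *
s=st();p=env.grab_frame('wrist');cv2.imwrite('pics/w12.png',p['frame'][150:384,130:380,::-1]);delta((.478,-.275),.052)
E
```

```text
t 60.83 tcp [ 0.478  -0.2755  0.0523] rpy [ 3.141e+00 -2.000e-03 -9.900e-02] w 0.603 ff 0.0 F [-0.3  0.1  0.2]
tool shift cm [-0.   -0.05  0.03]
```

Emit:
drive_tool --targets '[0.7,0,0,0,0,0.85,0,0,0,0,0.9,0,0,0,0,0.92,0,0,0,0,0.95,0,0,0,0]'

```text
time_s: 61.5
tcp_pos: [0.4774, -0.2753, 0.0514]
orientation: [-3.142, 0.0, -0.099]
wrist_force: [-0.1, 0.2, -0.9]
grip_width: 0.12
finger_force: 0.7
```

Emit:
drive_tool --targets '[0.95,0,0,0,0,0.95,0,0,0,0,0.95,0,0,0,0,0.95,0,0,0,0,0.95,0,0,0,0]'

```text
time_s: 62.12
tcp_pos: [0.4774, -0.2756, 0.0514]
orientation: [3.141, -0.0, -0.099]
wrist_force: [-0.0, -5.3, -1.8]
grip_width: 0.112
finger_force: 30.0
```

Emit:
drive_tool --targets '[0.95,0,0,-1,0,0.95,0,0,-2,0,0.95,0,0,-3,0,0.95,0,0,-4,0,0.95,0,0,-4,0]'

```text
time_s: 62.75
tcp_pos: [0.4772, -0.2744, 0.1925]
orientation: [-3.14, 0.001, -0.099]
wrist_force: [0.9, -0.4, 0.2]
grip_width: 0.109
finger_force: 30.0
```

Emit:
drive_tool --targets '[0.95,3,0.7,-1,0,0.95,3,0.7,0,0,0.95,3.1,0.8,0,0,0.95,0,0,0,0,0.95,0,0,0,0]'

```text
time_s: 63.38
tcp_pos: [0.5651, -0.3054, 0.2009]
orientation: [-3.14, 0.002, -0.099]
wrist_force: [0.7, -0.4, 0.2]
grip_width: 0.11
finger_force: 30.0
```

Emit:
drive_tool --targets '[0.95,0,0,0,0,0.95,0,0,0,0,0.95,0,0,0,0,0.95,0,0,0,0,0.95,0,0,0,0]'

```text
time_s: 64.0
tcp_pos: [0.5657, -0.3063, 0.2015]
orientation: [3.142, -0.0, -0.099]
wrist_force: [0.6, 0.1, 0.2]
grip_width: 0.109
finger_force: 30.0
```

```bash
python3 - <<'E'
from h import *
import pickle
s=st();p=env.grab_frame('wrist');save(p,'w13');pickle.dump(p,open('w13.pkl','wb'));outline('slot',p,.08);outline('control_box',p,.045);outline('key',p,.2)
b=cv2.resize(p['frame'][60:360,140:390,::-1],(500,600));cv2.imwrite('pics/w13c.png',b)
E
```

```text
t 64.0 tcp [ 0.5657 -0.3063  0.2015] rpy [ 3.142 -0.    -0.099] w 0.109 ff 29.999039425165392 F [0.6 0.1 0.2]
slot conf 0.6 rect [262. 110.  47.  50.] w mm [ 633.3 -318.5] [35.2 35.8] 5.0
control_box conf 0.83 rect [261. 105. 131. 129.] w mm [ 633.  -318.4] [100.8 100.2] 10.7
key conf 0.65 rect [259. 242.  24.  54.] w mm [ 566.  -306.4] [11.9 33.2] 83.7
```

View pics/w13c.png

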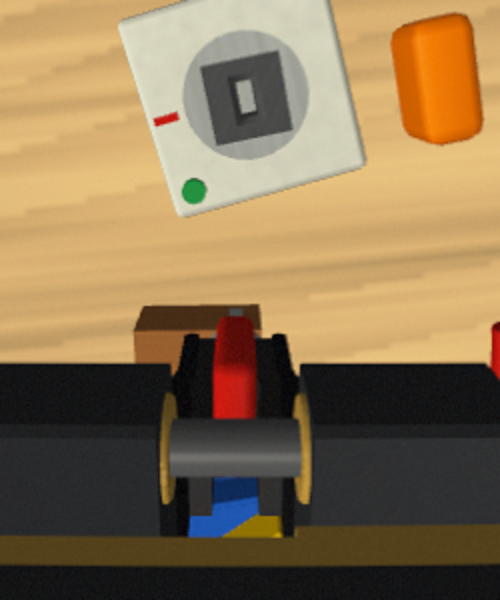

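The slot is at crop (246,96), which is pixel (263,108), and it is turned about 10° from the tool, giving a slot yaw of about +5°. The key hangs in the fingers at crop (237,370).

```bash
python3 - <<'E'
from h import *
import pickle
p=pickle.load(open('w13.pkl','rb'));s=env.observe();T=np.array(s['tcp_pos'])
print('slot',px2w(p,263,108,.08),'block',px2w(p,263.5,109,.08))
for y in (213,216,219):print(y,'tip rel',(px2w(p,258,y,T[2]-.0364)-T)*1000,(px2w(p,258,y,T[2]-.030)-T)*1000)
c=cv2.resize(p['frame'][80:240,210:310,::-1],(500,800),interpolation=cv2.INTER_CUBIC);cv2.imwrite('pics/w13d.png',c[0:600])
# block corners by dark threshold
g=cv2.cvtColor(p['frame'],cv2.COLOR_RGB2GRAY)[70:150,225:305];m=(g<95).astype(np.uint8);n,l,st_,ce=cv2.connectedComponentsWithStats(m);i=1+np.argmax(st_[1:,4]);print(st_[i],ce[i]+[225,70])
cn=max(cv2.findContours((l==i).astype(np.uint8),0,2)[0],key=cv2.contourArea);W=np.array([px2w(p,u+225,v+70,.08)[:2]*1000 for u,v in cn[:,0]],np.float32);print(cv2.minAreaRect(W))
b=px2w(p,263.2,108.5,.08);print(b)
E
```

```text
slot [ 0.63359319 -0.31811426  0.08      ] block [ 0.6327178  -0.31846145  0.08      ]
213 tip rel [  4.35269823  -0.9314982  -36.4       ] [  6.72407284  -1.15083845 -30.        ]
216 tip rel [  2.24815562  -0.72035623 -36.4       ] [  4.68716816  -0.94648237 -30.        ]
219 tip rel [  0.13109285  -0.50796214 -36.4       ] [  2.6381457   -0.74091442 -30.        ]
[  16   16   45   46 1412] [263.05736544 108.66430595]
((632.7885131835938, -318.0584716796875), (33.447303771972656, 33.26801300048828), 5.791411399841309)
[ 0.63315996 -0.31824507  0.08      ]
```

Emit:
drive_tool --targets '[0.95,3.4,0.25,0,0,0.95,3.37,0.25,0,0,0.95,0,0,0,-10.7,0.95,0,0,3,0,0.95,0,0,3,0]'

```text
time_s: 64.82
tcp_pos: [0.6329, -0.3179, 0.1409]
orientation: [3.141, -0.001, 0.088]
wrist_force: [-0.8, -0.3, -0.1]
grip_width: 0.114
finger_force: 30.0
```

Emit:
drive_tool --targets '[0.95,0,0,1.5,0,0.95,0,0,0,0,0.95,0,0,0,0,0.95,0,0,0,0,0.95,0,0,0,0]'

```text
time_s: 65.45
tcp_pos: [0.633, -0.318, 0.1275]
orientation: [3.141, -0.002, 0.088]
wrist_force: [0.0, 0.1, -0.2]
grip_width: 0.113
finger_force: 30.0
```

```bash
python3 - <<'E'
from h import *
s=st();p=env.grab_frame('wrist');delta((.633,-.318),.0884);cv2.imwrite('pics/w14.png',cv2.resize(p['frame'][130:280,190:330,::-1],(560,600),interpolation=cv2.INTER_CUBIC));outline('slot',p,.08)
E
```

```text
t 65.45 tcp [ 0.633  -0.318   0.1275] rpy [ 3.141e+00 -2.000e-03  8.800e-02] w 0.113 ff 29.9990987633646 F [ 0.   0.1 -0.2]
tool shift cm [ 0.   -0.    3.88]
slot conf 0.94 rect [258. 204.  47.  52.] w mm [ 639.6 -317.1] [35.  34.6] 4.9
```

View pics/w14.png

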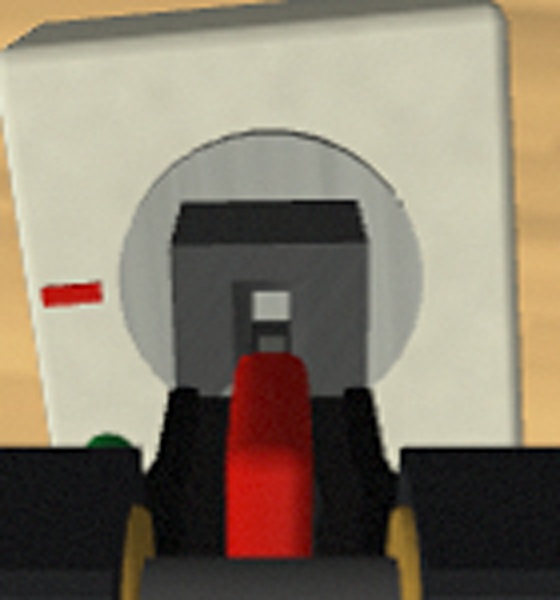

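The blade tip at column 272 lines up with the slot, columns 252 to 292. I'll insert it slowly.

Emit:
drive_tool --targets '[0.95,0,0,0.5,0,0.95,0,0,0.5,0,0.95,0,0,0.3,0,0.95,0,0,0.2,0,0.95,0,0,0,0]'

```text
time_s: 66.18
tcp_pos: [0.6326, -0.3179, 0.1112]
orientation: [-3.141, 0.0, 0.087]
wrist_force: [-0.2, -0.0, -1.1]
grip_width: 0.113
finger_force: 30.0
```

Emit:
drive_tool --targets '[0.95,0,0,0.2,0,0.95,0,0,0.2,0,0.95,0,0,0.2,0,0.95,0,0,0.2,0,0.95,0,0,0,0]'

```text
time_s: 66.8
tcp_pos: [0.6325, -0.3179, 0.1032]
orientation: [-3.141, 0.0, 0.087]
wrist_force: [0.6, -0.2, -1.4]
grip_width: 0.108
finger_force: 30.0
```

Emit:
drive_tool --targets '[0.95,0,0,0.3,0,0.95,0,0,0.3,0,0.95,0,0,0.3,0,0.95,0,0,0.3,0,0.95,0,0,0,0]'

```text
time_s: 67.42
tcp_pos: [0.6324, -0.3178, 0.091]
orientation: [-3.141, 0.001, 0.087]
wrist_force: [0.6, 0.3, -0.1]
grip_width: 0.113
finger_force: 30.0
```

Emit:
drive_tool --targets '[0.95,0,0,0.1,0,0.95,0,0,0.1,0,0.95,0,0,0.1,0,0.95,0,0,0.05,0,0.95,0,0,0,0]'

```text
time_s: 68.05
tcp_pos: [0.6327, -0.318, 0.0884]
orientation: [3.141, -0.0, 0.088]
wrist_force: [-1.6, 0.0, 2.2]
grip_width: 0.112
finger_force: 30.0
```

Emit:
drive_tool --targets '[0.95,0,0,0,5,0.95,0,0,0,7,0.95,0,0,0,7,0.95,0,0,0,7,0.95,0,0,0,7]'

```text
time_s: 68.68
tcp_pos: [0.6332, -0.3176, 0.0884]
orientation: [-3.141, -0.001, -0.492]
wrist_force: [0.5, 0.8, 2.6]
grip_width: 0.114
finger_force: 30.0
```

Emit:
drive_tool --targets '[0.95,0,0,0,7,0.95,0,0,0,7,0.95,0,0,0,7,0.95,0,0,0,7,0.95,0,0,0,7]'

```text
time_s: 69.3
tcp_pos: [0.6336, -0.3175, 0.0884]
orientation: [-3.14, -0.001, -1.103]
wrist_force: [0.7, 2.3, 1.4]
grip_width: 0.115
finger_force: 30.0
```

Emit:
drive_tool --targets '[0.95,0,0,0,5,0.95,0,0,0,0,0.95,0,0,0,0,0.95,0,0,0,0,0.95,0,0,0,0]'

```text
time_s: 69.92
tcp_pos: [0.6335, -0.3177, 0.0884]
orientation: [-3.14, -0.001, -1.186]
wrist_force: [2.5, 4.4, 2.7]
grip_width: 0.112
finger_force: 30.0
```

```bash
python3 - <<'E'
from h import *
s=st();print(s['moment']);p=env.grab_frame('wrist');save(p,'w15');outline('slot',p,.08)
E
```

```text
t 69.92 tcp [ 0.6335 -0.3177  0.0884] rpy [-3.140e+00 -1.000e-03 -1.186e+00] w 0.112 ff 30.00052630668506 F [2.5 4.4 2.7]
[ 1.22805874 -0.81609565  0.04289058]
slot conf 0.97 rect [254. 219.  70.  56.] w mm [ 637.6 -324.6] [34.9 35.5] 36.5
```

The switch block has turned about 1.03 rad. I'll release and retreat.

Emit:
drive_tool --targets '[0.95,0,0,0,3,0.95,0,0,0,-2,0.88,0,0,0,0,0.8,0,0,0,0,0.6,0,0,0,0]'

```text
time_s: 70.65
tcp_pos: [0.6308, -0.3183, 0.0867]
orientation: [3.138, 0.002, -1.205]
wrist_force: [0.4, 0.9, -0.7]
grip_width: 0.24
finger_force: 0.0
```

Emit:
drive_tool --targets '[0.4,0,0,0,0,0.3,0,0,0,0,0.2,0,0,-2,0,0.2,0,0,-4,0,0.2,0,0,-6,0]'

```text
time_s: 71.28
tcp_pos: [0.6312, -0.3176, 0.2067]
orientation: [3.137, 0.004, -1.204]
wrist_force: [1.0, 0.3, 0.6]
grip_width: 0.763
finger_force: 0.0
```

Emit:
drive_tool --targets '[0,-3,0,-3,0,0,-3,0,0,0,0,0,0,0,0,0,0,0,0,0,0,0,0,0,0]'

```text
time_s: 71.9
tcp_pos: [0.6111, -0.2626, 0.2372]
orientation: [3.141, 0.0, -1.205]
wrist_force: [-0.7, 0.3, -0.3]
grip_width: 0.999
finger_force: 0.0
```

```bash
python3 - <<'E'
from h import *
s=st();p=env.grab_frame('wrist');outline('slot',p,.08);outline('key',p,.119)
q=env.grab_frame('top');r=env.trace('key',p)
a=cv2.resize(p['frame'][60:260,150:360,::-1],(420,400));b=cv2.resize(q['frame'][90:290,150:420,::-1],(540,400))[:,:380]
cv2.imwrite('pics/end.png',np.hstack([b,a]))
outline('gauge',q,.035);outline('tray',q,.03);print([(round(d['confidence'],2),np.round(d['rect']).tolist()) for d in env.trace('shade_a1',q)])
for X in [(.658,.0745,.06),(.54,.083,.06),(.5325,-.0377,.06)]:print(w2px(q,X))
E
```

```text
t 71.9 tcp [ 0.6111 -0.2626  0.2372] rpy [ 3.141  0.    -1.205] w 0.999 ff 0.0 F [-0.7  0.3 -0.3]
slot conf 0.75 rect [257. 117.  44.  43.] w mm [ 632.7 -318.2] [34.1 34.4] 37.3
key conf 0.96 rect [257. 123.  22.  35.] w mm [ 633.  -318.8] [15.4 29.4] 20.9
gauge conf 0.54 rect [368. 238.  24.  16.] w mm [ 347.2 -291.6] [30.3 63.7] 32.9
tray conf 0.91 rect [367. 236.  45.  35.] w mm [ 347.3 -293.9] [100.4 116.5] 6.2
[(0.81, [104.0, 238.0, 34.0, 34.0]), (0.69, [236.0, 170.0, 26.0, 27.0]), (0.6, [239.0, 131.0, 29.0, 29.0])]
[236.67013026 125.91229529]
[233.30748905 166.01317678]
[275.99570088 168.42511476]
```

View pics/end.png

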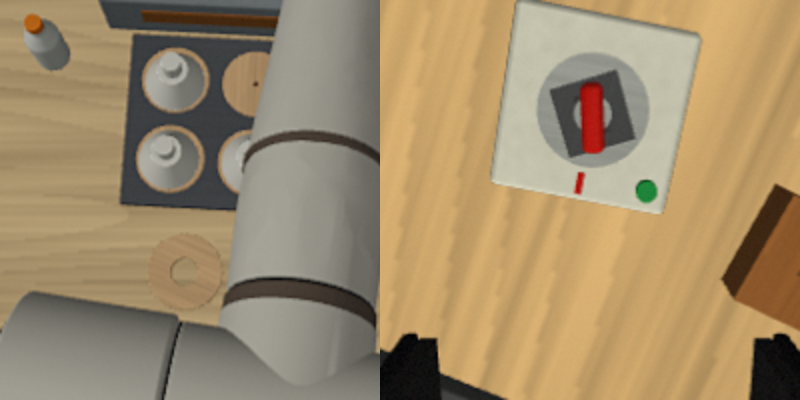

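The shades stand centred at (172,80), (168,160) and (240,160). The key sits home in the turned switch at (592,115), with the switch at about 1.0 rad. I'll hand it in.

```bash
python3 -c "
from rig import env
print(env.sign_off())"
```

```text
the job is handed in; nothing more can be done
None
```

I handed the job in: the gauge is in the tray, all three shades (only three were present) stand on their own discs, and the key is home and turned to about 1.0 rad; `sign_off()` returned no verdict.

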